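# Pack jars of pearls into a screw-clamped transit box

## Robot

A 7-joint arm with a two-finger parallel gripper is mounted at the origin on a cart in front of the work surface, level with it; the furniture and walls round the work are solid. World frame = base frame: x ahead of the robot, y to its left, z up, the work surface at z = 0. Lengths are in m, angles in rad, forces in N, time in s.
With the tool pointing down it reaches from about 0.425 to 0.825 m from the base axis. Payload 3.6 kg.
Tool frame: the origin (TCP) lies on the centre line of the jaws, within the pads' length; the fingertips stand ahead of it and the grasp point (between the pads) lies 6 mm ahead of it (tips_ahead is the z of the fingertips in the tool frame, in m); z points along the fingers, y is the line along which they close (so a half turn about z gives the same grasp; the last joint's range is limited). The gripper opens to 93 mm and grips with 3 to 60 N. Pads are 15 mm wide; open, the fingers measure 128 mm over their backs; the gripper's body (75 mm by 188 mm) begins 65 mm behind the grasp point.
Start: joints at [-1.147, 0.615, -0.013, 1.423, 0.008, 1.103, -0.04], TCP at [0.283, 0.585, 0.244] pointing down, gripper open.
Joint ranges: [-3.12, 3.12], [-0.3, 2.06], [-1.34, 1.32], [0.26, 2.42], [-1.36, 4.5], [0.01, 1.98], [-2.84, 2.84]. Speed limits (rad/s): [2.79, 2.79, 3.14, 3.14, 3.14, 3.14, 3.14].

## Interface

Orientations are given as a unit quaternion [x, y, z, w].
In Python, from plant import sense, get_image, finish_job, tips_ahead gives the robot as it stands.
- The arm moves only by the shell command python3 -m handwheel 'ROWS' [FORCE]. ROWS is JSON, a list of rows, each a list of 3 entries, a list of its own where there are three numbers: the opening, from 0 (shut) to 1 (fully open), then the shift along the tool's x, y, z as a fraction of full scale, then the turn, a rotation vector about the tool's x, y, z as a fraction of full scale. A call has exactly 10 rows; each row shifts and turns the commanded pose from where the row before left it, along the tool's axes as they then stand; what a row does not reach is not made up. Full scale, the value 1, is 30 mm for a shift and 5 degrees for a turn. A row lasts 1/12 s, in which the tool goes at most 41.7 mm and 7.16 degrees, less where a joint would pass 70% of its speed; a pose out of reach is approached as far as the arm can. A call with a number of a shift or a turn outside -1 to 1 is refused whole. A call with a gripper value outside its range is refused whole. The fingers move at their own pace and stop on an object; FORCE is the grip in N (left out, the last holds). Time passes only in rows, so rows that do not move let the fingers close, or fill a call up. It gives the time, the measured TCP pose, the force, the opening and the grip force at its end, in the units of the state.
- sense(): the state, without advancing time (a new reading comes with each control period).
- get_image(name): name is "scene" or "top" or "wrist"; returns a dict with "color" (400x640x3 uint8, red, green, blue), "K" (3x3 intrinsics, pixels), "origin" and "attitude" of the camera in the world. Camera axes: x right, y down, z forward; pixel columns grow to the right and rows downward; lengths in m; the calibration is good to about 2 mm. A picture is of the moment at which its call begins. There is no depth.
- finish_job(): hands the job in; it is judged then, once.
The state is a dict: "time": time; "joints": joint angles; "qvel": joint speeds; "joint_efforts": joint torques, N m; "position": TCP position; "tool_rot": TCP orientation; "wrist_force": force on the tool from outside, world axes, zero at the start; "torque": the same for the moment, N m; "finger_gap": finger opening in m; "grasp_force": force on a finger pad.
Only numpy, scipy, OpenCV 4.12 (cv2) and the standard library are available. Lean on these libraries where they do the work, as an engineer would, in place of code of your own. Each camera call takes 0.05 s, during which the arm holds its last target. There are 200 camera calls.

## Task

Pack the pearl jars for transit: swing the box's clamp arm well clear, stand every jar upright in a cell of its own, and set the lid squarely on the box, seated flat between the corner guides. Then swing the arm back over the lid to its stop and crank the screw clockwise until the brass indicator tab pops out of the side of the pressure head; stop there and leave it clamped, for more than about half a turn further would overload the lid. Do not disturb the other things on the bench.

Things in the scene. Friction and masses are not known exactly. Their poses are not given: they have to be found in the camera images.
- box: transit box fixed to the bench: plywood tray 160 x 160 mm, wall tops 34 mm above the bench, walls 10 mm thick; dividers 12 mm thick, tops at 30 mm, make 2 x 2 cells of 64 x 64 mm. Origin on the bench under the tray's centre, x and y along its walls, z up. Steel guides outside each corner flare outward up to 49 mm. The clamp post (28 mm thick) stands at box y = -125 mm
- cell0 (a point): centre of the floor of the cell at box -x +y (floor 10 mm above the bench; the cells' centres lie 38 mm from the box's axes)
- cell1 (a point): centre of the floor of the cell at box -x -y
- cell2 (a point): centre of the floor of the cell at box +x +y
- cell3 (a point): centre of the floor of the cell at box +x -y
- seat (a point): centre of the box, level with the wall tops (34 mm above the bench), axes as the box's: the lid's origin lies here when the lid is seated
- lid: loose plywood lid, a hood 160 x 160 x 38 mm open below, 0.3 to 0.5 kg, with a wooden grip block on top, 30 mm wide in x, 54 mm in y, from 38 to 64 mm above the rim; clear inside up to 30 mm above the rim. Origin at the centre of the rim's underside, z up, x and y along its sides. Fits the box at any quarter turn with some 4 mm of play; the flared guides lead it in from some 6 mm off
- jar_a: small screw jar of pearls, 43 mm across, 44 mm high, 60 g, screw lid on its upper 10 mm; origin at the centre of its underside, z up. Two to four of the four jars are present
- jar_b: like jar_a: 43 mm across, 44 mm high
- jar_c: a smaller such jar: 39 mm across, 40 mm high
- jar_d: like jar_a: 43 mm across, 44 mm high
- swing_arm (a joint): clamp arm, rad: 0 at its stop, pointing from the post to box +y with the pressure head over the box's centre; grows as it turns clockwise from above (head towards box +x), up to 2.1. A flat bar 28 mm wide, 167 to 185 mm above the bench; head and crank 125 mm from the post's axis; below the bar the head hangs to 98-112 mm. Stays where it is left (friction 0.5 N m)
- swing_hinge (a point): on the vertical axis of the swing arm (the post's axis), at the height of the bar's top, 185 mm above the bench
- tail_grip (a point): point to grip on the arm's tail handle, a round upright black peg 20 mm thick, 196 to 240 mm above the bench, 80 mm from the post's axis, on the far side from the head: take it to swing the arm. At arm value a it lies 80 mm from swing_hinge towards (-sin a, -cos a) in box x and y
- crank (a joint): crank of the clamp screw, rad, clockwise from above positive; turning it clockwise lowers the pressure head 8 mm a turn; it stays where it is left (friction 0.04 N m). At 0 the head is at its highest, its round rubber pad (26 mm across) 14 mm above a seated lid's block
- crank_axis (a point): on the screw's vertical axis, at the height of the middle of the crank's handle; rides down with the screw (about 256 mm above the bench at the start)
- spinner_grip (a point): middle of the crank's upright black handle, a round peg 20 mm thick from 28 mm below to 18 mm above this point, which turns freely on its pin 45 mm from the screw's axis; the crank's bar lies 32 mm below this point
- foot (a joint): how far the sprung pad is pushed up into the pressure head, m: 0 while it hangs free, the spring is preloaded by 4.5 N and gains 1.5 N per mm; the tab pops out at about 0.0055; more than 0.012 is overloaded
- tab (a joint): brass indicator tab in the side of the pressure head (facing box -x when the arm is over the lid), 14 mm wide, m: about 0 inside, creeping to 0.003 just before it springs out to 0.020; once out it stays out
- pearl_dish: bystander: round sorting dish, 66 mm, 13 mm high; origin under its centre. It lies before the frame at the back of the work area, to be kept clear of: a rail 40 mm high and 40 mm thick along y at world x = 0.667, and on it an upright 40 mm square and 0.72 m high at y = 0.12, in the way of wide swings of the wrist
- small_loupe: bystander: folding loupe, 30 x 63 x 14 mm; origin under its centre
- tweezers: bystander: steel tweezers, 128 mm long, 9 mm high; origin under its centre
- dropper: bystander: dropper bottle, 33 mm across, 102 mm high; origin under its centre
- rest: bystander: grooved hardwood rest block, 85 x 44 x 30 mm; origin under its centre

How it is judged:
By the outcome, as a careful person would: the job done as asked, in the order asked, and still so for the second after the job is handed in, with the robot touching nothing.
Of jar_a, jar_b, jar_c, jar_d only 2 to 4 are there at a start; the rules pass over those that are not, and their reading is None.
At some moment in a run one of lid may be knocked a few centimetres aside while the robot is not near it.
Once in a run the grip may slacken for a moment while it holds something.
It also fails if it takes over 210 s, if anything falls off the work surface, if the arm or the gripper's body presses on something with over 40 N, if the wrist force passes 120 N, or if a joint passes its speed limit or range.

## Working session

There is one attempt and no reset: what is moved stays moved. The work goes in short steps, Python scripts to look and compute and a shell command to move; the robot and the scene stay as the last step left them, time stands still between calls to the robot, and variables do not carry over. Pictures are saved under pics/ and viewed, at most 14 in all, crops included, and the job is handed in when it is done.

```bash
ls; mkdir -p pics; cat > h.py <<'E'
import numpy as np, cv2
from scipy.spatial.transform import Rotation as R
from plant import sense,get_image,finish_job,tips_ahead
def att(a):
    a=np.array(a,float)
    return a if a.shape==(3,3) else R.from_quat(a).as_matrix()
def snap(n,f):
    im=get_image(n); cv2.imwrite('pics/'+f+'.png',im['color'][:,:,::-1])
    np.savez('pics/'+f+'.npz',K=im['K'],o=im['origin'],A=att(im['attitude'])); return im
def px(f,u,v,z):
    d=np.load('pics/'+f+'.npz'); r=d['A']@np.linalg.inv(d['K'])@[u,v,1.]
    return np.round(d['o']+r*(z-d['o'][2])/r[2],4)
def proj(f,p):
    d=np.load('pics/'+f+'.npz'); c=d['K']@(d['A'].T@(np.array(p)-d['o'])); return np.round(c[:2]/c[2],1)
E
python3 - <<'E'
from h import *
print(sense(),tips_ahead)
for n in('scene','top'):
    i=snap(n,n+'0'); print(n,i['K'],i['origin'],i['attitude'])
E
```

```text
pics
{'time': 0.0, 'joints': array([-1.14649213,  0.61591071, -0.01262817,  1.42486168,  0.00812969,
        1.10340572, -0.04040277]), 'qvel': array([-3.82056317e-05, -1.51867043e-03,  9.43408813e-04, -1.26903546e-03,
        1.05008041e-03, -1.44139120e-03,  1.43029066e-05]), 'joint_efforts': array([ 3.45085812e-05, -4.58928895e+01,  2.08863853e-01, -1.65749806e+01,
       -6.11766684e-02,  2.06116360e-02,  2.41265661e-04]), 'position': array([0.28287806, 0.58442169, 0.24249893]), 'tool_rot': array([ 2.23455957e-01,  9.74713204e-01, -1.24126002e-03, -2.56019945e-04]), 'wrist_force': array([-0.41968689,  0.09911709,  0.17099625]), 'torque': array([-0.01579659,  0.00449302,  0.02063435]), 'grasp_force': 0.0, 'finger_gap': 0.0931665209211641} 0.025
scene [[517.9250789    0.         309.86293816]
 [  0.         517.9250789  199.78680296]
 [  0.           0.           1.        ]] [-0.87257705  0.85402416  0.93122281] [-0.42481941  0.7353149  -0.45892674  0.26120244]
top [[497.40788627   0.         324.92117508]
 [  0.         497.40788627 204.02982709]
 [  0.           0.           1.        ]] [ 0.07715791 -0.16539448  2.00804124] [ 0.8654     -0.48557436  0.06141997 -0.10736842]
```

View pics/scene0.png

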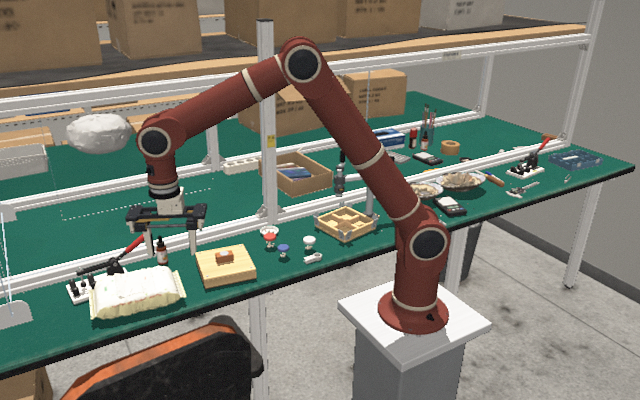

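```bash
python3 - <<'E'
import cv2
i=cv2.imread('pics/top0.png'); 
from h import *
for p in [(.2,-.5,0),(.8,-.5,0),(.2,.5,0),(.8,.5,0)]: print(p,proj('top0',p))
cv2.imwrite('pics/top0b.png',cv2.resize(i[:, :],(800,500),interpolation=cv2.INTER_CUBIC))
E
```

```text
(0.2, -0.5, 0) [414.  348.4]
(0.8, -0.5, 0) [484.1 219.5]
(0.2, 0.5, 0) [202.  217.3]
(0.8, 0.5, 0) [280.4 103.5]
```

View pics/top0b.png

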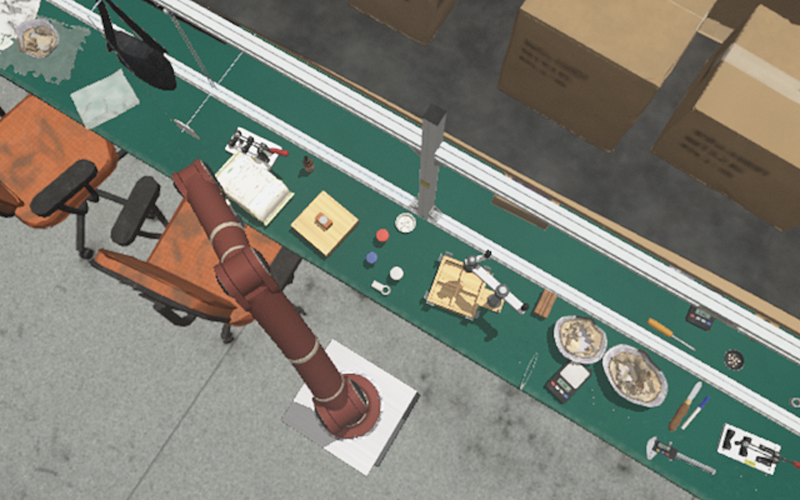

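```bash
python3 - <<'E'
import cv2,numpy as np
t=cv2.imread('pics/top0.png')[140:280,225:445]; s=cv2.imread('pics/scene0.png')[195:295,180:400]
a=cv2.resize(t,None,fx=3.6,fy=3.6,interpolation=cv2.INTER_CUBIC); cv2.imwrite('pics/c1.png',a)
b=cv2.resize(s,None,fx=3.6,fy=3.6,interpolation=cv2.INTER_CUBIC); cv2.imwrite('pics/c2.png',b)
E
```

```text
(no output)
```

View pics/c1.png

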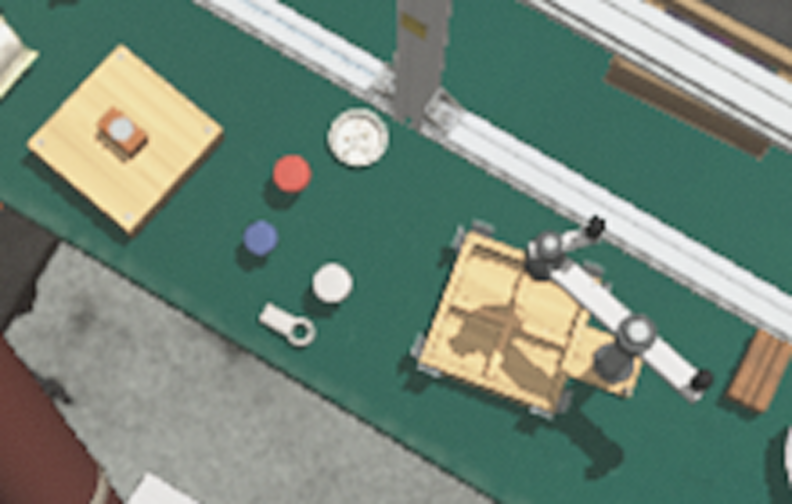

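View pics/c2.png

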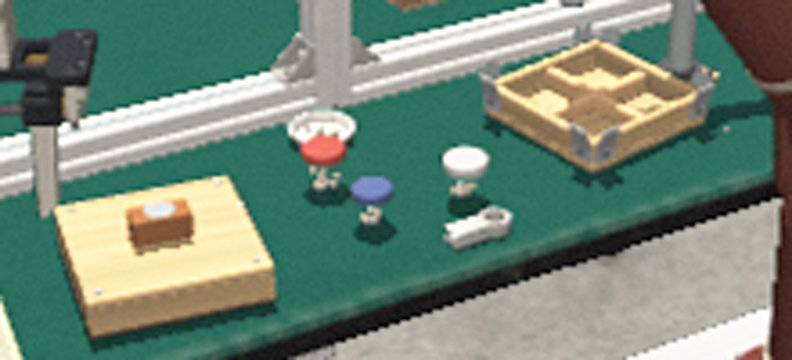

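```bash
python3 - <<'E'
from h import *
c=lambda x,y,z:px('top0',225+x/3.6,140+y/3.6,z)
for n,x,y,z in [('boxFL',467,233,.034),('boxNL',424,364,.034),('boxNR',553,412,.034),('red',292,172,.044),('blue',261,237,.04),('white',332,283,.044),('dish',358,136,.013),('lid1',122,45,.038),('lid2',223,129,.038),('lid3',130,233,.038),('lid4',28,144,.038),('block',121,128,.064),('posttop',637,331,.2),('crankaxis',546,250,.22),('knob',595,225,.274),('tailtop',703,378,.24),('cross',504,313,.03)]:
    print(n,c(x,y,z))
E
```

```text
boxFL [ 0.5671 -0.014   0.034 ]
boxNL [ 0.4122 -0.0497  0.034 ]
boxNR [ 0.4405 -0.1995  0.034 ]
red [0.5223 0.192  0.044 ]
blue [0.4399 0.1822 0.04  ]
white [0.4357 0.0851 0.044 ]
dish [0.6064 0.1552 0.013 ]
lid1 [0.551  0.4435 0.038 ]
lid2 [0.5259 0.2881 0.038 ]
lid3 [0.3668 0.3119 0.038 ]
lid4 [0.394  0.4695 0.038 ]
block [0.4606 0.3817 0.064 ]
posttop [ 0.5275 -0.2286  0.2   ]
crankaxis [ 0.5477 -0.1067  0.22  ]
knob [ 0.5813 -0.1375  0.274 ]
tailtop [ 0.5102 -0.3067  0.24  ]
cross [ 0.5097 -0.0966  0.03  ]
```

```bash
cat >> h.py <<'E'
def plan(x,y,z,yaw=None,n=None):
    """tool-frame shift (units of 30mm) AFTER a turn about tool z making tool y point along yaw deg (mod 180)"""
    s=sense(); M=R.from_quat(s['tool_rot']).as_matrix(); p=np.array(s['position'])
    cur=np.degrees(np.arctan2(M[1,1],M[0,1])); t=0
    # desired: z exactly down
    if yaw is None: yaw=cur
    t=(yaw-cur+90)%180-90; a=np.radians(cur+t)
    Y=np.array([np.cos(a),np.sin(a),0]);Z=np.array([0,0,-1.]);X=np.cross(Y,Z)
    D=np.c_[X,Y,Z]; rv=R.from_matrix(M.T@D).as_rotvec(degrees=True)/5
    sh=D.T@(np.array([x,y,z])-p)/.03
    print('t=%.1f pos'%s['time'],np.round(p,4),'yaw %.1f'%cur,'gap %.4f F'%s['finger_gap'],np.round(s['wrist_force'],1),'q',np.round(s['joints'],2))
    print('  TURN units (5deg)',np.round(rv,2),' SHIFT units',np.round(sh,2), '' if n is None else ('/%d'%n, np.round(sh/n,3)))
E
python3 - <<'E'
from h import *
plan(.44,.17,.38,12)
E
```

```text
t=0.1 pos [0.2829 0.5845 0.2426] yaw 64.2 gap 0.0932 F [ 0.   0.9 -0. ] q [-1.15  0.62 -0.01  1.42  0.01  1.1  -0.04]
  TURN units (5deg) [-2.000e-02  1.000e-02  1.044e+01]  SHIFT units [-14.6    2.25  -4.58]
```

```bash
python3 -m handwheel '[[1,[0,0,-0.46],[0,0,1]],[1,[0,0,-0.46],[0,0,1]],[1,[0,0,-0.46],[0,0,1]],[1,[0,0,-0.46],[0,0,1]],[1,[0,0,-0.46],[0,0,1]],[1,[0,0,-0.46],[0,0,1]],[1,[0,0,-0.46],[0,0,1]],[1,[0,0,-0.46],[0,0,1]],[1,[0,0,-0.46],[0,0,1]],[1,[0,0,-0.46],[0,0,1]]]'
python3 -m handwheel '[[1,[-0.75,0.1,0],[0,0,0]],[1,[-0.75,0.1,0],[0,0,0]],[1,[-0.75,0.1,0],[0,0,0]],[1,[-0.75,0.1,0],[0,0,0]],[1,[-0.75,0.1,0],[0,0,0]],[1,[-0.75,0.1,0],[0,0,0]],[1,[-0.75,0.1,0],[0,0,0]],[1,[-0.75,0.1,0],[0,0,0]],[1,[-0.75,0.1,0],[0,0,0]],[1,[-0.75,0.1,0],[0,0,0]]]'
python3 -m handwheel '[[1,[-0.75,0.1,0],[0,0,0]],[1,[-0.75,0.1,0],[0,0,0]],[1,[-0.75,0.1,0],[0,0,0]],[1,[-0.75,0.1,0],[0,0,0]],[1,[-0.75,0.1,0],[0,0,0]],[1,[-0.75,0.1,0],[0,0,0]],[1,[-0.75,0.1,0],[0,0,0]],[1,[-0.75,0.1,0],[0,0,0]],[1,[-0.75,0.1,0],[0,0,0]],[1,[-0.75,0.1,0],[0,0,0]]]'
python3 - <<'E'
from h import *
i=snap('wrist','w1'); print(i['origin'],i['attitude'])
plan(.51,-.307,.29,-9.4)
E
```

```text
time: 0.93
position: [0.2829, 0.5848, 0.3816]
tool_rot: [0.616, 0.788, -0.001, 0.0]
wrist_force: [-0.3, 0.4, 0.4]
finger_gap: 0.0928
grasp_force: 0.0
time: 1.77
position: [0.3674, 0.373, 0.3812]
tool_rot: [0.614, 0.789, -0.001, -0.0]
wrist_force: [-0.2, 1.0, 0.8]
finger_gap: 0.0931
grasp_force: 0.0
time: 2.6
position: [0.4514, 0.1623, 0.3813]
tool_rot: [0.614, 0.789, -0.0, -0.0]
wrist_force: [0.7, 0.6, -0.2]
finger_gap: 0.0927
grasp_force: 0.0
[0.43108021 0.24030106 0.52120964] [0.98154236 0.12237887 0.01757432 0.145908  ]
t=2.6 pos [0.4534 0.1565 0.3816] yaw 13.7 gap 0.0929 F [ 1.1 -4.  -0.1] q [-0.68  0.24  0.39  1.67 -0.09  1.25 -0.03]
  TURN units (5deg) [0.01 0.05 4.62]  SHIFT units [-14.93   4.39   3.05]
```

View pics/w1.png

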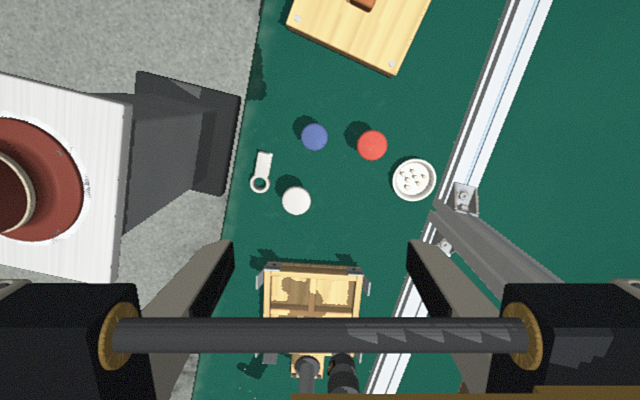

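```bash
python3 - <<'E'
from h import *
for n,u,v,z in [('blue',314,137,.04),('red',372,145,.044),('white',296.5,201,.044),('dish',414,180,.013),('loupe',262,172,.01),('boxFL',362,270,.034),('boxNL',268,267,.034),('cross',309,311,.03),('lid2',392,74,.038),('lid3',288,27,.038)]:
    print(n,px('w1',u,v,z))
i=cv2.imread('pics/w1.png'); h=cv2.cvtColor(i,cv2.COLOR_BGR2HSV)
for n,(u,v),z in [('blue',(314,137),.04),('red',(372,145),.044),('white',(297,201),.044)]:
    c=i[v-4:v+4,u-4:u+4].reshape(-1,3).mean(0); m=(np.abs(i.astype(float)-c).sum(2)<100).astype(np.uint8)
    k,l,st,ce=cv2.connectedComponentsWithStats(m); j=l[v,u]; print(n,st[j],px('w1',*ce[j],z),ce[j])
E
cat > crop.py <<'E'
import cv2,sys
f,x0,y0,x1,y1,k,o=sys.argv[1:]; x0,y0,x1,y1=map(int,(x0,y0,x1,y1))
cv2.imwrite('pics/%s.png'%o,cv2.resize(cv2.imread('pics/%s.png'%f)[y0:y1,x0:x1],None,fx=float(k),fy=float(k),interpolation=cv2.INTER_CUBIC))
E
```

```text
blue [0.4354 0.1865 0.04  ]
red [0.5171 0.1962 0.044 ]
white [0.4328 0.09   0.044 ]
dish [0.6009 0.1577 0.013 ]
loupe [0.3708 0.1117 0.01  ]
boxFL [ 5.61e-01 -3.00e-04  3.40e-02]
boxNL [ 0.4136 -0.0322  0.034 ]
cross [ 0.4971 -0.0983  0.03  ]
lid2 [0.5168 0.2931 0.038 ]
lid3 [0.3691 0.3145 0.038 ]
blue [302 124  26  27 536] [0.4357 0.187  0.04  ] [314.2238806  136.75373134]
red [358 131  29  29 664] [0.5173 0.1962 0.044 ] [372.1189759  145.06626506]
white [283 188  27  27 565] [0.4321 0.0902 0.044 ] [296.08318584 200.72920354]
```

```bash
python3 -m handwheel '[[1,[0,0,0],[0,0,0.92]],[1,[0,0,0],[0,0,0.92]],[1,[0,0,0],[0,0,0.92]],[1,[0,0,0],[0,0,0.92]],[1,[0,0,0],[0,0,0.92]],[1,[-0.9,0.25,0],[0,0,0]],[1,[-0.9,0.25,0],[0,0,0]],[1,[-0.9,0.25,0],[0,0,0]],[1,[-0.9,0.25,0],[0,0,0]],[1,[-0.9,0.25,0],[0,0,0]]]' >/dev/null
python3 -m handwheel '[[1,[-0.9,0.25,0],[0,0,0]],[1,[-0.9,0.25,0],[0,0,0]],[1,[-0.9,0.25,0],[0,0,0]],[1,[-0.9,0.25,0],[0,0,0]],[1,[-0.9,0.25,0],[0,0,0]],[1,[-0.5,0.2,0.3],[0,0,0]],[1,[0,0,0.3],[0,0,0]],[1,[0,0,0],[0,0,0]],[1,[0,0,0],[0,0,0]],[1,[0,0,0],[0,0,0]]]'
python3 - <<'E'
from h import *
i=snap('wrist','w2'); snap('top','t2')
plan(.51,-.307,.217,-9.4)
E
python3 crop.py w2 0 0 640 400 1.25 w2b
```

```text
time: 4.32
position: [0.4881, -0.1288, 0.3636]
tool_rot: [0.758, 0.652, 0.0, -0.001]
wrist_force: [0.2, -0.1, 0.6]
finger_gap: 0.093
grasp_force: 0.0
t=4.4 pos [ 0.4882 -0.1292  0.364 ] yaw -8.7 gap 0.0930 F [0.2 0.7 0.3] q [-0.21  0.32  0.59  1.64 -0.18  1.24  0.27]
  TURN units (5deg) [ 0.01 -0.01  0.14]  SHIFT units [-5.73  1.69  4.9 ]
```

View pics/w2b.png

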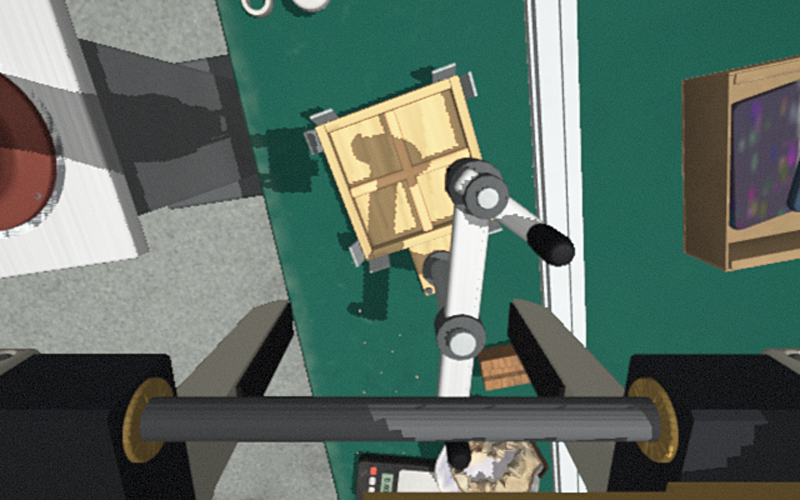

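```bash
python3 - <<'E'
from h import *
for n,u,v,z in [('L',317,127,.034),('TR',460,78,.034),('BL',368,261,.034),('cross',408,172,.03),('post.185',462,342,.19),('crank.22',487,197,.24),('knob',553,243,.27),('tail',458,452,.24)]:
    print(n,px('w2',u/1.25,v/1.25,z))
E
```

```text
L [ 0.4112 -0.0408  0.034 ]
TR [ 0.5673 -0.0153  0.034 ]
BL [ 0.4391 -0.1972  0.034 ]
cross [ 0.5003 -0.1028  0.03  ]
post.185 [ 0.5242 -0.2295  0.19  ]
crank.22 [ 0.5468 -0.1019  0.24  ]
knob [ 0.5765 -0.1281  0.27  ]
tail [ 0.5072 -0.2936  0.24  ]
```

```bash
python3 -m handwheel '[[1,[-0.72,0.21,0],[0,0,0.03]],[1,[-0.72,0.21,0],[0,0,0.03]],[1,[-0.72,0.21,0],[0,0,0.03]],[1,[-0.72,0.21,0],[0,0,0.03]],[1,[-0.72,0.21,0],[0,0,0.03]],[1,[-0.72,0.21,0],[0,0,0]],[1,[-0.72,0.21,0],[0,0,0]],[1,[-0.72,0.21,0],[0,0,0]],[0.7,[0,0,0.3],[0,0,0]],[0.7,[0,0,0],[0,0,0]]]' >/dev/null
python3 -m handwheel '[[0.7,[0,0,0.5],[0,0,0]],[0.7,[0,0,0.5],[0,0,0]],[0.7,[0,0,0.5],[0,0,0]],[0.7,[0,0,0.5],[0,0,0]],[0.7,[0,0,0],[0,0,0]],[0.7,[0,0,0],[0,0,0]],[0.7,[0,0,0],[0,0,0]],[0.7,[0,0,0],[0,0,0]],[0.7,[0,0,0],[0,0,0]],[0.7,[0,0,0],[0,0,0]]]'
python3 - <<'E'
from h import *
plan(.5103,-.307,.217,-10)
E
```

```text
time: 6.08
position: [0.5099, -0.3094, 0.2955]
tool_rot: [0.764, 0.646, 0.0, 0.001]
wrist_force: [-0.7, -0.5, -0.2]
finger_gap: 0.0653
grasp_force: 0.0
t=6.1 pos [ 0.5099 -0.3094  0.2955] yaw -9.6 gap 0.0653 F [-0.7 -0.5 -0.2] q [ 0.16  0.53  0.58  1.52 -0.31  1.18  0.63]
  TURN units (5deg) [0.02 0.01 0.09]  SHIFT units [ 0.08 -0.    2.62]
```

```bash
python3 -m handwheel '[[0.7,[0,0,0.5],[0,0,0]],[0.7,[0.08,0,0.5],[0,0,0]],[0.7,[0,0,0.5],[0,0,0]],[0.7,[0,0,0.5],[0,0,0]],[0.7,[0,0,0.5],[0,0,0]],[0.7,[0,0,0.1],[0,0,0]],[0.7,[0,0,0],[0,0,0]],[0,[0,0,0],[0,0,0]],[0,[0,0,0],[0,0,0]],[0,[0,0,0],[0,0,0]]]' 30
python3 -m handwheel '[[0,[0,0,0],[0,0,0]],[0,[0,0,0],[0,0,0]],[0,[0,0,0],[0,0,0]],[0,[0,0,0],[0,0,0]],[0,[0,0,0],[0,0,0]],[0,[0,0,0],[0,0,0]],[0,[0,0,0],[0,0,0]],[0,[0,0,0],[0,0,0]],[0,[0,0,0],[0,0,0]],[0,[0,0,0],[0,0,0]]]'
```

```text
time: 6.92
position: [0.5105, -0.3074, 0.2178]
tool_rot: [0.764, 0.646, 0.0, 0.001]
wrist_force: [-0.5, 0.1, -1.0]
finger_gap: 0.0496
grasp_force: 0.0
time: 7.75
position: [0.5082, -0.3067, 0.2167]
tool_rot: [0.764, 0.645, -0.001, -0.002]
wrist_force: [-6.2, 2.1, 4.0]
finger_gap: 0.0191
grasp_force: 30.0
```

```bash
for k in 1; do
python3 -m handwheel '[[0,[0.0025,-0.116,0],[0,0,0.5]],[0,[0.0025,-0.116,0],[0,0,0.5]],[0,[0.0025,-0.116,0],[0,0,0.5]],[0,[0.0025,-0.116,0],[0,0,0.5]],[0,[0.0025,-0.116,0],[0,0,0.5]],[0,[0.0025,-0.116,0],[0,0,0.5]],[0,[0.0025,-0.116,0],[0,0,0.5]],[0,[0.0025,-0.116,0],[0,0,0.5]],[0,[0.0025,-0.116,0],[0,0,0.5]],[0,[0.0025,-0.116,0],[0,0,0.5]]]'; done
python3 - <<'E'
from h import *
s=sense();d=s['position'][:2]-np.array([.5242,-.2286]);print(np.hypot(*d),np.degrees(np.arctan2(*d[::-1])));plan(.5,-.3,.217)
E
```

```text
time: 8.58
position: [0.4825, -0.2959, 0.217]
tool_rot: [0.886, 0.464, 0.002, 0.005]
wrist_force: [7.7, -4.3, -7.3]
finger_gap: 0.0195
grasp_force: 30.0
0.07918671924586576 -121.74809057821554
t=8.6 pos [ 0.4825 -0.2959  0.217 ] yaw -34.7 gap 0.0195 F [ 7.7 -4.3 -7.3] q [ 0.09  0.58  0.68  1.73 -0.43  0.97  0.33]
  TURN units (5deg) [ 0.13  0.01 -0.  ]  SHIFT units [ 0.22  0.56 -0.  ]
```

```bash

python3 -m handwheel '[[0,[0.0025,-0.116,0],[0,0,0.5]],[0,[0.0025,-0.116,0],[0,0,0.5]],[0,[0.0025,-0.116,0],[0,0,0.5]],[0,[0.0025,-0.116,0],[0,0,0.5]],[0,[0.0025,-0.116,0],[0,0,0.5]],[0,[0.0025,-0.116,0],[0,0,0.5]],[0,[0.0025,-0.116,0],[0,0,0.5]],[0,[0.0025,-0.116,0],[0,0,0.5]],[0,[0.0025,-0.116,0],[0,0,0.5]],[0,[0.0025,-0.116,0],[0,0,0.5]]]'
python3 -m handwheel '[[0,[0.0025,-0.116,0],[0,0,0.5]],[0,[0.0025,-0.116,0],[0,0,0.5]],[0,[0.0025,-0.116,0],[0,0,0.5]],[0,[0.0025,-0.116,0],[0,0,0.5]],[0,[0.0025,-0.116,0],[0,0,0.5]],[0,[0.0025,-0.116,0],[0,0,0.5]],[0,[0.0025,-0.116,0],[0,0,0.5]],[0,[0.0025,-0.116,0],[0,0,0.5]],[0,[0.0025,-0.116,0],[0,0,0.5]],[0,[0.0025,-0.116,0],[0,0,0.5]]]'
python3 - <<'E'
from h import *
s=sense();d=s['position'][:2]-np.array([.5242,-.2286]);print(np.hypot(*d),np.degrees(np.arctan2(*d[::-1])));plan(.5,-.3,.217)
E
```

```text
time: 9.42
position: [0.4571, -0.2719, 0.217]
tool_rot: [0.965, 0.261, 0.002, 0.005]
wrist_force: [4.5, -6.6, -6.7]
finger_gap: 0.0194
grasp_force: 30.0
time: 10.25
position: [0.4443, -0.2395, 0.2169]
tool_rot: [0.999, 0.045, 0.001, 0.005]
wrist_force: [-0.5, -6.9, -4.3]
finger_gap: 0.0193
grasp_force: 30.0
0.08067503273350568 -172.21643742440955
t=10.2 pos [ 0.4443 -0.2395  0.2169] yaw -84.8 gap 0.0193 F [-0.5 -6.9 -4.3] q [-0.17  0.58  0.97  1.9  -0.57  0.96 -0.42]
  TURN units (5deg) [ 0.11 -0.01  0.  ]  SHIFT units [ 1.67  2.18 -0.  ]
```

```bash

python3 -m handwheel '[[0.6,[0,0,0],[0,0,0]],[0.6,[0,0,0],[0,0,0]],[0.6,[0,0,0],[0,0,0]],[0.6,[0,0,0],[0,0,0]],[0.7,[0,0,-0.5],[0,0,0]],[0.7,[0,0,-0.5],[0,0,0]],[0.7,[0,0,-0.8],[0,0,0]],[0.7,[0,0,-0.8],[0,0,0]],[0.7,[0,0,-0.4],[0,0,0]],[0.7,[0,0,0],[0,0,0]]]'
python3 - <<'E'
from h import *
i=cv2.imread('pics/top0.png')
for n,(x,y),z in [('blue',(261,237),.04),('red',(292,172),.044),('white',(332,283),.044)]:
    u,v=int(225+x/3.6),int(140+y/3.6)
    c=i[v-1:v+2,u-1:u+2].reshape(-1,3).mean(0); m=(np.abs(i.astype(float)-c).sum(2)<110).astype(np.uint8)
    k,l,st,ce=cv2.connectedComponentsWithStats(m); j=l[v,u]; print(n,st[j],px('top0',*ce[j],z))
plan(.4357,.0851,.22,100)
E
```

```text
time: 11.08
position: [0.4451, -0.237, 0.3093]
tool_rot: [0.999, 0.048, 0.003, 0.001]
wrist_force: [0.2, 0.2, -0.3]
finger_gap: 0.0654
grasp_force: 0.0
blue [293 201   9  10  67] [0.4408 0.1848 0.04  ]
red [301 183  10  10  83] [0.5225 0.1945 0.044 ]
white [312 213  10  10  75] [0.4366 0.0882 0.044 ]
t=11.1 pos [ 0.4451 -0.237   0.3093] yaw -84.5 gap 0.0654 F [ 0.2  0.2 -0.3] q [-0.24  0.48  1.06  1.76 -0.46  1.17 -0.52]
  TURN units (5deg) [ 0.04 -0.06 -0.91]  SHIFT units [  1.56 -10.63   2.98]
```

```bash

python3 -m handwheel '[[0.72,[0.15,-0.8,0],[0,0,-0.3]],[0.72,[0.15,-0.8,0],[0,0,-0.3]],[0.72,[0.15,-0.8,0],[0,0,-0.3]],[0.72,[0.15,-0.8,0],[0,0,0]],[0.72,[0.15,-0.8,0],[0,0,0]],[0.72,[0.15,-0.8,0],[0,0,0]],[0.72,[0.15,-0.8,0],[0,0,0]],[0.72,[0.15,-0.8,0],[0,0,0]],[0.72,[0.15,-0.8,0],[0,0,0]],[0.72,[0.15,-0.8,0],[0,0,0]]]'
python3 -m handwheel '[[0.72,[0,-0.8,0],[0,0,0]],[0.72,[0,-0.8,0],[0,0,0]],[0.72,[0,-0.8,0],[0,0,0]],[0.72,[0,0,0.7],[0,0,0]],[0.72,[0,0,0.7],[0,0,0]],[0.72,[0,0,0.7],[0,0,0]],[0.72,[0,0,0.7],[0,0,0]],[0.72,[0,0,0],[0,0,0]],[0.72,[0,0,0],[0,0,0]],[0.72,[0,0,0],[0,0,0]]]'
python3 - <<'E'
from h import *
snap('top','t3')
plan(.436,.087,.051,100)
E
```

```text
time: 11.92
position: [0.45, 0.01, 0.3056]
tool_rot: [0.996, 0.087, -0.001, -0.0]
wrist_force: [-0.2, 0.3, -0.3]
finger_gap: 0.0667
grasp_force: 0.0
time: 12.75
position: [0.4387, 0.0789, 0.2232]
tool_rot: [0.996, 0.086, 0.0, 0.0]
wrist_force: [0.4, -0.3, -0.3]
finger_gap: 0.0668
grasp_force: 0.0
t=12.8 pos [0.439  0.0789 0.2235] yaw -80.1 gap 0.0672 F [-0.1 -1.1 -0.1] q [-0.93  0.5   1.05  2.03 -0.55  0.92 -0.99]
  TURN units (5deg) [ 0.   -0.02 -0.02]  SHIFT units [-0.05 -0.28  5.75]
```

```bash

python3 -m handwheel '[[0.72,[0,-0.28,0],[0,0,0]],[0.72,[-0.05,0,0.8],[0,0,0]],[0.72,[0,0,0.8],[0,0,0]],[0.72,[0,0,0.8],[0,0,0]],[0.72,[0,0,0.8],[0,0,0]],[0.72,[0,0,0.8],[0,0,0]],[0.72,[0,0,0.8],[0,0,0]],[0.72,[0,0,0.6],[0,0,0]],[0.72,[0,0,0.35],[0,0,0]],[0.72,[0,0,0],[0,0,0]]]'
python3 -m handwheel '[[0,[0,0,0],[0,0,0]],[0,[0,0,0],[0,0,0]],[0,[0,0,0],[0,0,0]],[0,[0,0,0],[0,0,0]],[0,[0,0,0],[0,0,0]],[0,[0,0,0],[0,0,0]],[0,[0,0,0],[0,0,0]],[0,[0,0,0],[0,0,0]],[0,[0,0,0],[0,0,0]],[0,[0,0,0],[0,0,0]]]' 20
python3 -m handwheel '[[0,[0,0,-0.3],[0,0,0]],[0,[0,0,-0.5],[0,0,0]],[0,[0,0,-0.5],[0,0,0]],[0,[0,0,-0.5],[0,0,0]],[0,[0,0,-0.5],[0,0,0]],[0,[0,0,-0.3],[0,0,0]],[0,[0,0,0],[0,0,0]],[0,[0,0,0],[0,0,0]],[0,[0,0,0],[0,0,0]],[0,[0,0,0],[0,0,0]]]'
python3 - <<'E'
from h import *
snap('scene','s3')
c=np.array([.5025,-.1055]);a=np.radians(10);Rb=np.array([[np.cos(a),-np.sin(a)],[np.sin(a),np.cos(a)]])
for n,v in dict(c0=(-.038,.038),c1=(-.038,-.038),c2=(.038,.038),c3=(.038,-.038)).items(): print(n,c+Rb@v)
p=c+Rb@(.038,.038)
plan(*p,.14,100)
E
```

```text
time: 13.63
position: [0.4351, 0.0879, 0.0491]
tool_rot: [0.996, 0.087, -0.001, -0.0]
wrist_force: [-0.8, 0.5, 0.4]
finger_gap: 0.067
grasp_force: 0.0
time: 14.47
position: [0.4359, 0.0874, 0.0508]
tool_rot: [0.996, 0.086, 0.001, -0.001]
wrist_force: [-0.6, -0.2, 7.0]
finger_gap: 0.041
grasp_force: 20.0
time: 15.3
position: [0.4348, 0.0872, 0.1274]
tool_rot: [0.996, 0.086, -0.001, 0.0]
wrist_force: [0.0, 0.3, -0.1]
finger_gap: 0.0415
grasp_force: 19.9
c0 [ 0.45847867 -0.07467594]
c1 [ 0.47167594 -0.14952133]
c2 [ 0.53332406 -0.06147867]
c3 [ 0.54652133 -0.13632406]
t=15.3 pos [0.4348 0.0871 0.1274] yaw -80.1 gap 0.0414 F [ 0.1  0.8 -0.9] q [-0.81  0.63  0.86  2.15 -0.76  0.71 -0.83]
  TURN units (5deg) [ 0.    0.02 -0.02]  SHIFT units [ 2.37  5.45 -0.42]
```

```bash

python3 -m handwheel '[[0,[0.3,0.68,0],[0,0,0]],[0,[0.3,0.68,0],[0,0,0]],[0,[0.3,0.68,0],[0,0,0]],[0,[0.3,0.68,0],[0,0,0]],[0,[0.3,0.68,0],[0,0,0]],[0,[0.3,0.68,0],[0,0,0]],[0,[0.3,0.68,0],[0,0,0]],[0,[0.27,0.68,0],[0,0,0]],[0,[0,0,0],[0,0,0]],[0,[0,0,0],[0,0,0]]]'
python3 - <<'E'
from h import *
snap('scene','s4');snap('wrist','w4')
plan(.5333,-.0615,.063,100)
E
python3 crop.py s4 300 170 460 270 5 s4b
```

```text
time: 16.18
position: [0.5333, -0.0627, 0.1275]
tool_rot: [0.996, 0.085, -0.001, 0.0]
wrist_force: [0.8, 1.1, 0.2]
finger_gap: 0.0407
grasp_force: 19.9
t=16.3 pos [ 0.5326 -0.0604  0.1274] yaw -80.1 gap 0.0414 F [-0.8  0.5 -0.2] q [-0.43  0.73  0.82  1.9  -0.71  0.84 -0.62]
  TURN units (5deg) [-0.02  0.02 -0.01]  SHIFT units [0.02 0.04 2.15]
```

View pics/s4b.png

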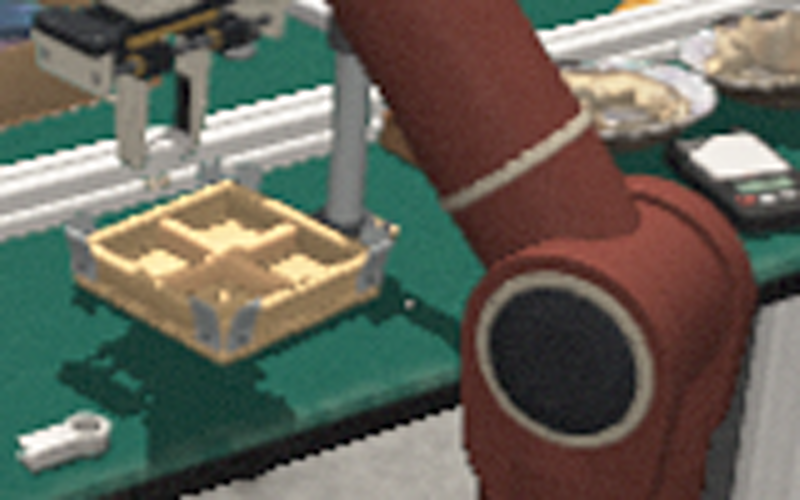

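```bash

python3 -m handwheel '[[0,[0.02,0.04,0.4],[0,0,0]],[0,[0,0,0.4],[0,0,0]],[0,[0,0,0.4],[0,0,0]],[0,[0,0,0.4],[0,0,0]],[0,[0,0,0.3],[0,0,0]],[0,[0,0,0.2],[0,0,0]],[0,[0,0,0.08],[0,0,0]],[0,[0,0,0],[0,0,0]],[0,[0,0,0],[0,0,0]],[0,[0,0,0],[0,0,0]]]'
python3 -m handwheel '[[0.55,[0,0,0],[0,0,0]],[0.55,[0,0,0],[0,0,0]],[0.6,[0,0,0],[0,0,0]],[0.6,[0,0,0],[0,0,0]],[0.6,[0,0,-0.3],[0,0,0]],[0.6,[0,0,-0.6],[0,0,0]],[0.6,[0,0,-0.6],[0,0,0]],[0.7,[0,0,-0.6],[0,0,0]],[0.72,[0,0,-0.6],[0,0,0]],[0.72,[0,0,0],[0,0,0]]]'
python3 - <<'E'
from h import *
plan(.44,.1835,.15,100)
E
```

```text
time: 17.12
position: [0.5347, -0.0627, 0.0632]
tool_rot: [0.996, 0.086, 0.001, 0.0]
wrist_force: [0.0, -0.3, -0.4]
finger_gap: 0.041
grasp_force: 19.9
time: 17.95
position: [0.5363, -0.0636, 0.1475]
tool_rot: [0.996, 0.086, 0.003, 0.001]
wrist_force: [0.6, 0.5, -0.2]
finger_gap: 0.0661
grasp_force: 0.0
t=17.9 pos [ 0.5363 -0.0636  0.1475] yaw -80.1 gap 0.0661 F [ 0.6  0.5 -0.2] q [-0.44  0.7   0.85  1.88 -0.69  0.87 -0.64]
  TURN units (5deg) [ 0.03 -0.07 -0.02]  SHIFT units [-1.73 -8.67 -0.08]
```

```bash

python3 -m handwheel '[[0.72,[-0.17,-0.87,0],[0,0,0]],[0.72,[-0.17,-0.87,0],[0,0,0]],[0.72,[-0.17,-0.87,0],[0,0,0]],[0.72,[-0.17,-0.87,0],[0,0,0]],[0.72,[-0.17,-0.87,0],[0,0,0]],[0.72,[-0.17,-0.87,0],[0,0,0]],[0.72,[-0.17,-0.87,0],[0,0,0]],[0.72,[-0.17,-0.87,0],[0,0,0]],[0.72,[-0.17,-0.87,0],[0,0,0]],[0.72,[-0.17,-0.87,0],[0,0,0]]]'
python3 -m handwheel '[[0.72,[0,0,0],[0,0,0]],[0.72,[0,0,0],[0,0,0]],[0.72,[0,0,0],[0,0,0]],[0.72,[0,0,0],[0,0,0]],[0.72,[0,0,0],[0,0,0]],[0.72,[0,0,0],[0,0,0]],[0.72,[0,0,0],[0,0,0]],[0.72,[0,0,0],[0,0,0]],[0.72,[0,0,0],[0,0,0]],[0.72,[0,0,0],[0,0,0]]]'
python3 - <<'E'
from h import *
snap('wrist','w5');snap('top','t5')
plan(.44,.1835,.049,100)
E
```

```text
time: 18.78
position: [0.4382, 0.187, 0.1436]
tool_rot: [0.996, 0.086, -0.0, 0.0]
wrist_force: [0.5, 0.5, 0.2]
finger_gap: 0.0668
grasp_force: 0.0
time: 19.62
position: [0.4391, 0.1858, 0.1438]
tool_rot: [0.996, 0.086, -0.0, -0.0]
wrist_force: [-0.4, 0.4, -0.3]
finger_gap: 0.0665
grasp_force: 0.0
t=19.7 pos [0.4391 0.1859 0.1437] yaw -80.1 gap 0.0670 F [ 0.3  0.1 -0.4] q [-1.03  0.66  0.91  2.05 -0.73  0.8  -1.07]
  TURN units (5deg) [-0.    0.   -0.01]  SHIFT units [0.02 0.08 3.16]
```

```bash

python3 -m handwheel '[[0.72,[0.02,0.08,0.6],[0,0,0]],[0.72,[0,0,0.6],[0,0,0]],[0.72,[0,0,0.6],[0,0,0]],[0.72,[0,0,0.6],[0,0,0]],[0.72,[0,0,0.5],[0,0,0]],[0.72,[0,0,0.25],[0,0,0]],[0.72,[0,0,0],[0,0,0]],[0,[0,0,0],[0,0,0]],[0,[0,0,0],[0,0,0]],[0,[0,0,0],[0,0,0]]]'
python3 -m handwheel '[[0,[0,0,0],[0,0,0]],[0,[0,0,0],[0,0,0]],[0,[0,0,0],[0,0,0]],[0,[0,0,0],[0,0,0]],[0,[0,0,0],[0,0,0]],[0,[0,0,0],[0,0,0]],[0,[0,0,0],[0,0,0]],[0,[0,0,0],[0,0,0]],[0,[0,0,0],[0,0,0]],[0,[0,0,0],[0,0,0]]]' 20
python3 -m handwheel '[[0,[0,0,-0.3],[0,0,0]],[0,[0,0,-0.5],[0,0,0]],[0,[0,0,-0.5],[0,0,0]],[0,[0,0,-0.5],[0,0,0]],[0,[0,0,-0.5],[0,0,0]],[0,[0,0,-0.3],[0,0,0]],[0,[0,0,0],[0,0,0]],[0,[0,0,0],[0,0,0]],[0,[0,0,0],[0,0,0]],[0,[0,0,0],[0,0,0]]]'
python3 - <<'E'
from h import *
plan(.4585,-.0747,.13,100)
E
```

```text
time: 20.55
position: [0.4407, 0.1837, 0.0501]
tool_rot: [0.996, 0.086, 0.001, -0.0]
wrist_force: [-0.2, 1.1, 0.7]
finger_gap: 0.0512
grasp_force: 0.0
time: 21.38
position: [0.4403, 0.1841, 0.0498]
tool_rot: [0.996, 0.087, 0.0, -0.001]
wrist_force: [-0.4, 1.2, 5.8]
finger_gap: 0.037
grasp_force: 20.0
time: 22.22
position: [0.4395, 0.1835, 0.1265]
tool_rot: [0.996, 0.086, -0.001, 0.0]
wrist_force: [0.2, -0.3, -0.3]
finger_gap: 0.0368
grasp_force: 20.0
t=22.2 pos [0.4395 0.1835 0.1265] yaw -80.1 gap 0.0368 F [ 0.2 -0.3 -0.3] q [-1.    0.68  0.88  2.06 -0.77  0.77 -1.04]
  TURN units (5deg) [ 0.01  0.02 -0.02]  SHIFT units [-0.87  8.59 -0.12]
```

```bash

python3 -m handwheel '[[0,[-0.09,0.86,0],[0,0,0]],[0,[-0.09,0.86,0],[0,0,0]],[0,[-0.09,0.86,0],[0,0,0]],[0,[-0.09,0.86,0],[0,0,0]],[0,[-0.09,0.86,0],[0,0,0]],[0,[-0.09,0.86,0],[0,0,0]],[0,[-0.09,0.86,0],[0,0,0]],[0,[-0.09,0.86,0],[0,0,0]],[0,[-0.09,0.86,0],[0,0,0]],[0,[-0.09,0.86,0],[0,0,0]]]' >/dev/null
python3 -m handwheel '[[0,[0,0,0],[0,0,0]],[0,[0,0,0],[0,0,0]],[0,[0,0,0],[0,0,0]],[0,[0,0,0],[0,0,0]],[0,[0,0,0],[0,0,0]],[0,[0,0,0],[0,0,0]],[0,[0,0,0],[0,0,0]],[0,[0,0,0],[0,0,0]],[0,[0,0,0],[0,0,0]],[0,[0,0,0],[0,0,0]]]'
python3 - <<'E'
from h import *
plan(.4585,-.0747,.061,100)
E
```

```text
time: 23.88
position: [0.458, -0.0751, 0.1273]
tool_rot: [0.996, 0.087, 0.0, 0.0]
wrist_force: [0.6, 0.5, -0.5]
finger_gap: 0.0368
grasp_force: 20.0
t=23.9 pos [ 0.458  -0.0751  0.1273] yaw -80.1 gap 0.0368 F [ 0.6  0.5 -0.5] q [-0.42  0.64  0.82  2.09 -0.72  0.72 -0.52]
  TURN units (5deg) [ 0.   -0.   -0.01]  SHIFT units [ 0.02 -0.01  2.21]
```

```bash

python3 -m handwheel '[[0,[0.02,0,0.4],[0,0,0]],[0,[0,0,0.4],[0,0,0]],[0,[0,0,0.4],[0,0,0]],[0,[0,0,0.4],[0,0,0]],[0,[0,0,0.3],[0,0,0]],[0,[0,0,0.2],[0,0,0]],[0,[0,0,0.1],[0,0,0]],[0,[0,0,0],[0,0,0]],[0,[0,0,0],[0,0,0]],[0,[0,0,0],[0,0,0]]]'
python3 -m handwheel '[[0.5,[0,0,0],[0,0,0]],[0.5,[0,0,0],[0,0,0]],[0.55,[0,0,0],[0,0,0]],[0.55,[0,0,0],[0,0,0]],[0.6,[0,0,-0.3],[0,0,0]],[0.6,[0,0,-0.6],[0,0,0]],[0.6,[0,0,-0.6],[0,0,0]],[0.7,[0,0,-0.6],[0,0,0]],[0.72,[0,0,-0.6],[0,0,0]],[0.72,[0,0,0],[0,0,0]]]'
python3 - <<'E'
from h import *
snap('top','t6')
plan(.5223,.193,.15,100)
E
```

```text
time: 24.72
position: [0.4589, -0.0753, 0.0617]
tool_rot: [0.996, 0.086, 0.0, 0.0]
wrist_force: [-0.1, 0.4, -0.6]
finger_gap: 0.0366
grasp_force: 20.0
time: 25.55
position: [0.4602, -0.076, 0.1454]
tool_rot: [0.996, 0.086, 0.003, 0.001]
wrist_force: [1.2, 0.9, -1.3]
finger_gap: 0.0661
grasp_force: 0.0
t=25.6 pos [ 0.4596 -0.0754  0.144 ] yaw -80.1 gap 0.0666 F [-0.2 -0.1  0.1] q [-0.44  0.62  0.85  2.08 -0.69  0.75 -0.55]
  TURN units (5deg) [ 0.01 -0.04 -0.01]  SHIFT units [ 3.61 -8.45 -0.2 ]
```

```bash

python3 -m handwheel '[[0.72,[0.36,-0.84,0],[0,0,0]],[0.72,[0.36,-0.84,0],[0,0,0]],[0.72,[0.36,-0.84,0],[0,0,0]],[0.72,[0.36,-0.84,0],[0,0,0]],[0.72,[0.36,-0.84,0],[0,0,0]],[0.72,[0.36,-0.84,0],[0,0,0]],[0.72,[0.36,-0.84,0],[0,0,0]],[0.72,[0.36,-0.84,0],[0,0,0]],[0.72,[0.36,-0.84,0],[0,0,0]],[0.72,[0.36,-0.84,0],[0,0,0]]]'
python3 -m handwheel '[[0.72,[0,0,0],[0,0,0]],[0.72,[0,0,0],[0,0,0]],[0.72,[0,0,0],[0,0,0]],[0.72,[0,0,0],[0,0,0]],[0.72,[0,0,0],[0,0,0]],[0.72,[0,0,0],[0,0,0]],[0.72,[0,0,0],[0,0,0]],[0.72,[0,0,0],[0,0,0]],[0.72,[0,0,0],[0,0,0]],[0.72,[0,0,0],[0,0,0]]]'
python3 - <<'E'
from h import *
plan(.5223,.193,.0505,100)
E
```

```text
time: 26.43
position: [0.5209, 0.1932, 0.1413]
tool_rot: [0.996, 0.087, -0.001, 0.0]
wrist_force: [1.2, -0.1, 0.7]
finger_gap: 0.0673
grasp_force: 0.0
time: 27.27
position: [0.5215, 0.1917, 0.1423]
tool_rot: [0.996, 0.086, -0.0, -0.0]
wrist_force: [0.5, 0.6, 1.2]
finger_gap: 0.0671
grasp_force: 0.0
t=27.3 pos [0.5215 0.1917 0.1423] yaw -80.1 gap 0.0671 F [0.5 0.6 1.2] q [-0.91  0.75  0.88  1.84 -0.73  0.92 -1.09]
  TURN units (5deg) [-0.    0.   -0.02]  SHIFT units [ 0.03 -0.04  3.06]
```

```bash

python3 -m handwheel '[[0.72,[0.03,-0.04,0.6],[0,0,0]],[0.72,[0,0,0.6],[0,0,0]],[0.72,[0,0,0.6],[0,0,0]],[0.72,[0,0,0.6],[0,0,0]],[0.72,[0,0,0.45],[0,0,0]],[0.72,[0,0,0.2],[0,0,0]],[0.72,[0,0,0],[0,0,0]],[0,[0,0,0],[0,0,0]],[0,[0,0,0],[0,0,0]],[0,[0,0,0],[0,0,0]]]'
python3 -m handwheel '[[0,[0,0,0],[0,0,0]],[0,[0,0,0],[0,0,0]],[0,[0,0,0],[0,0,0]],[0,[0,0,0],[0,0,0]],[0,[0,0,0],[0,0,0]],[0,[0,0,0],[0,0,0]],[0,[0,0,0],[0,0,0]],[0,[0,0,0],[0,0,0]],[0,[0,0,0],[0,0,0]],[0,[0,0,0],[0,0,0]]]' 20
python3 -m handwheel '[[0,[0,0,-0.3],[0,0,0]],[0,[0,0,-0.5],[0,0,0]],[0,[0,0,-0.5],[0,0,0]],[0,[0,0,-0.5],[0,0,0]],[0,[0,0,-0.5],[0,0,0]],[0,[0,0,-0.5],[0,0,0]],[0,[0,0,0],[0,0,0]],[0,[0,0,0],[0,0,0]],[0,[0,0,0],[0,0,0]],[0,[0,0,0],[0,0,0]]]'
python3 - <<'E'
from h import *
plan(.5333,-.02,.15,100)
E
```

```text
time: 28.1
position: [0.5229, 0.1931, 0.0517]
tool_rot: [0.996, 0.086, 0.001, -0.0]
wrist_force: [-0.3, -0.5, 1.3]
finger_gap: 0.0514
grasp_force: 0.0
time: 28.93
position: [0.5226, 0.1935, 0.0514]
tool_rot: [0.996, 0.087, 0.0, -0.001]
wrist_force: [-1.7, 1.5, 6.2]
finger_gap: 0.041
grasp_force: 20.0
time: 29.77
position: [0.5213, 0.193, 0.1336]
tool_rot: [0.996, 0.086, -0.001, 0.0]
wrist_force: [0.8, -0.3, -0.6]
finger_gap: 0.0408
grasp_force: 20.0
t=29.8 pos [0.5213 0.193  0.1336] yaw -80.1 gap 0.0408 F [ 0.8 -0.3 -0.6] q [-0.91  0.76  0.87  1.84 -0.74  0.9  -1.08]
  TURN units (5deg) [ 0.    0.03 -0.02]  SHIFT units [-0.84  7.06 -0.55]
```

```bash

python3 -m handwheel '[[0,[-0.1,0.88,-0.05],[0,0,0]],[0,[-0.1,0.88,-0.05],[0,0,0]],[0,[-0.1,0.88,-0.05],[0,0,0]],[0,[-0.1,0.88,-0.05],[0,0,0]],[0,[-0.1,0.88,-0.05],[0,0,0]],[0,[-0.1,0.88,-0.05],[0,0,0]],[0,[-0.1,0.88,-0.05],[0,0,0]],[0,[-0.1,0.88,-0.05],[0,0,0]],[0,[0,0,0],[0,0,-0.8]],[0,[0,0,0],[0,0,-0.8]]]'
python3 -m handwheel '[[0,[0,0,0],[0,0,-0.8]],[0,[0,0,0],[0,0,-0.8]],[0,[0,0,0],[0,0,-0.8]],[0,[0,0,0],[0,0,-0.8]],[0,[0,0,0],[0,0,-0.8]],[0,[0,0,0],[0,0,-0.8]],[0,[0,0,0],[0,0,-0.8]],[0,[0,0,0],[0,0,-0.8]],[0,[0,0,0],[0,0,-0.8]],[0,[0,0,0],[0,0,-0.8]]]'
python3 -m handwheel '[[0,[0,0,0],[0,0,-0.8]],[0,[0,0,0],[0,0,-0.8]],[0,[0,0,0],[0,0,-0.8]],[0,[0,0,0],[0,0,-0.8]],[0,[0,0,0],[0,0,-0.8]],[0,[0,0,0],[0,0,-0.8]],[0,[0,0,0],[0,0,-0.8]],[0,[0,0,0],[0,0,-0.8]],[0,[0,0,0],[0,0,-0.8]],[0,[0,0,0],[0,0,-0.8]]]'
python3 - <<'E'
from h import *
plan(.5465,-.1363,.14,10)
E
```

```text
time: 30.6
position: [0.5344, -0.0218, 0.1462]
tool_rot: [0.988, 0.155, -0.001, 0.001]
wrist_force: [0.7, 0.6, -1.7]
finger_gap: 0.0408
grasp_force: 20.0
time: 31.43
position: [0.5343, -0.0191, 0.1458]
tool_rot: [0.874, 0.486, -0.001, -0.0]
wrist_force: [0.6, -0.3, -1.6]
finger_gap: 0.0406
grasp_force: 20.0
time: 32.27
position: [0.5343, -0.0192, 0.1458]
tool_rot: [0.655, 0.755, -0.001, -0.001]
wrist_force: [0.2, -0.5, -0.9]
finger_gap: 0.0408
grasp_force: 20.0
t=32.3 pos [ 0.5343 -0.0192  0.1458] yaw 8.1 gap 0.0408 F [ 0.2 -0.5 -0.9] q [-0.28  0.59  0.41  1.88 -0.34  0.74  0.47]
  TURN units (5deg) [-0.02 -0.   -0.38]  SHIFT units [-3.92 -0.28  0.19]
```

```bash

python3 -m handwheel '[[0,[0,0,0],[0,0,-0.38]],[0,[-0.5,-0.035,0],[0,0,0]],[0,[-0.5,-0.035,0],[0,0,0]],[0,[-0.5,-0.035,0],[0,0,0]],[0,[-0.5,-0.035,0],[0,0,0]],[0,[-0.5,-0.035,0],[0,0,0]],[0,[-0.5,-0.035,0],[0,0,0]],[0,[-0.5,-0.035,0],[0,0,0]],[0,[-0.42,-0.035,0],[0,0,0]],[0,[0,0,0],[0,0,0]]]'
python3 - <<'E'
from h import *
snap('scene','s7')
plan(.5465,-.1363,.062,10)
E
python3 crop.py s7 280 130 440 250 5 s7b
```

```text
time: 33.1
position: [0.5461, -0.1403, 0.1463]
tool_rot: [0.646, 0.763, -0.001, 0.001]
wrist_force: [-0.6, -0.7, -0.7]
finger_gap: 0.0413
grasp_force: 20.0
t=33.1 pos [ 0.5462 -0.138   0.1462] yaw 9.6 gap 0.0409 F [-0.9  0.4 -0.1] q [-0.04  0.62  0.39  1.8  -0.32  0.78  0.68]
  TURN units (5deg) [-0.01  0.01 -0.07]  SHIFT units [0.05 0.02 2.81]
```

View pics/s7b.png

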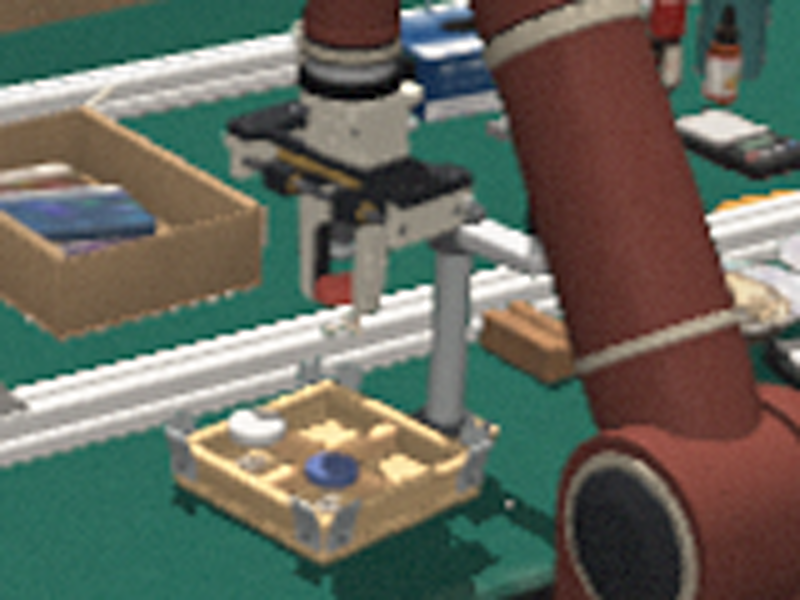

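```bash

python3 -m handwheel '[[0,[0.05,0.02,0.4],[0,0,-0.07]],[0,[0,0,0.5],[0,0,0]],[0,[0,0,0.5],[0,0,0]],[0,[0,0,0.5],[0,0,0]],[0,[0,0,0.5],[0,0,0]],[0,[0,0,0.3],[0,0,0]],[0,[0,0,0.1],[0,0,0]],[0,[0,0,0],[0,0,0]],[0,[0,0,0],[0,0,0]],[0,[0,0,0],[0,0,0]]]'
python3 - <<'E'
from h import *
plan(.5465,-.1363,.062,10)
E
```

```text
time: 33.98
position: [0.5476, -0.1346, 0.0634]
tool_rot: [0.641, 0.767, 0.0, 0.001]
wrist_force: [-0.3, -0.7, -0.4]
finger_gap: 0.0411
grasp_force: 20.0
t=34.0 pos [ 0.5476 -0.1346  0.0634] yaw 10.2 gap 0.0411 F [-0.3 -0.7 -0.4] q [ 0.    0.74  0.32  1.86 -0.39  0.6   0.74]
  TURN units (5deg) [0.01 0.   0.04]  SHIFT units [-0.05 -0.05  0.05]
```

```bash

python3 -m handwheel '[[0.5,[0,0,0],[0,0,0]],[0.5,[0,0,0],[0,0,0]],[0.55,[0,0,0],[0,0,0]],[0.55,[0,0,0],[0,0,0]],[0.6,[0,0,-0.3],[0,0,0]],[0.6,[0,0,-0.6],[0,0,0]],[0.6,[0,0,-0.8],[0,0,0]],[0.6,[0,0,-0.8],[0,0,0]],[0.6,[0,0,-0.8],[0,0,0]],[0.72,[0,0,-0.8],[0,0,0]]]'
python3 -m handwheel '[[0.72,[0.9,0,-0.4],[0,0,0]],[0.72,[0.9,0,-0.4],[0,0,0]],[0.72,[0.9,0,-0.4],[0,0,0]],[0.72,[0.9,0,-0.4],[0,0,0]],[0.72,[0.9,0,-0.4],[0,0,0]],[0.72,[0.9,0,-0.4],[0,0,0]],[0.72,[0.9,0,-0.4],[0,0,0]],[0.72,[0.9,0,-0.4],[0,0,0]],[0.72,[0.9,0,-0.4],[0,0,0]],[0.72,[0.9,0,-0.4],[0,0,0]]]'
python3 -m handwheel '[[0.72,[0.9,0,0],[0,0,0]],[0.72,[0.9,0,0],[0,0,0]],[0.72,[0.9,0,0],[0,0,0]],[0.72,[0.9,0,0],[0,0,0]],[0.72,[0.9,0,0],[0,0,0]],[0.72,[0.9,0,0],[0,0,0]],[0.72,[0.9,0,0],[0,0,0]],[0.72,[0,0,0],[0,0,0]],[0.72,[0,0,0],[0,0,0]],[0.72,[0,0,0],[0,0,0]]]'
python3 - <<'E'
from h import *
snap('top','t8'); 
plan(.4594,.378,.3,-8.7)
E
```

```text
time: 34.82
position: [0.5469, -0.1349, 0.1876]
tool_rot: [0.642, 0.767, 0.0, 0.0]
wrist_force: [-0.5, 0.1, 0.1]
finger_gap: 0.0588
grasp_force: 0.0
time: 35.65
position: [0.4987, 0.132, 0.3071]
tool_rot: [0.642, 0.767, 0.0, 0.0]
wrist_force: [0.8, -0.7, -0.4]
finger_gap: 0.067
grasp_force: 0.0
time: 36.48
position: [0.4662, 0.3157, 0.3061]
tool_rot: [0.642, 0.767, -0.0, 0.0]
wrist_force: [0.3, -0.8, 1.0]
finger_gap: 0.067
grasp_force: 0.0
t=36.5 pos [0.4665 0.3152 0.3062] yaw 10.0 gap 0.0668 F [-0.2 -0.5 -0.2] q [-0.91  0.44  0.42  1.6  -0.19  1.14 -0.27]
  TURN units (5deg) [0.01 0.01 3.75]  SHIFT units [ 2.03 -0.55  0.21]
```

```bash

python3 -m handwheel '[[0.72,[0.6,0,-0.2],[0,0,0]],[0.72,[0.6,0,-0.2],[0,0,0]],[0.72,[0.6,0,-0.2],[0,0,0]],[0.72,[0.6,0,-0.2],[0,0,0]],[0.72,[0.6,0,-0.2],[0,0,0]],[0.72,[0.6,0,-0.2],[0,0,0]],[0.72,[0.6,0,-0.2],[0,0,0]],[0.72,[0,0,0],[0,0,0]],[0.72,[0,0,0],[0,0,0]],[0.72,[0,0,0],[0,0,0]]]'
python3 - <<'E'
from h import *
snap('wrist','w8'); 
E
python3 crop.py w8 0 0 640 400 1.25 w8b
```

```text
time: 37.37
position: [0.4448, 0.4384, 0.3475]
tool_rot: [0.643, 0.766, -0.001, 0.001]
wrist_force: [0.1, -1.3, -0.0]
finger_gap: 0.0671
grasp_force: 0.0
```

View pics/w8b.png

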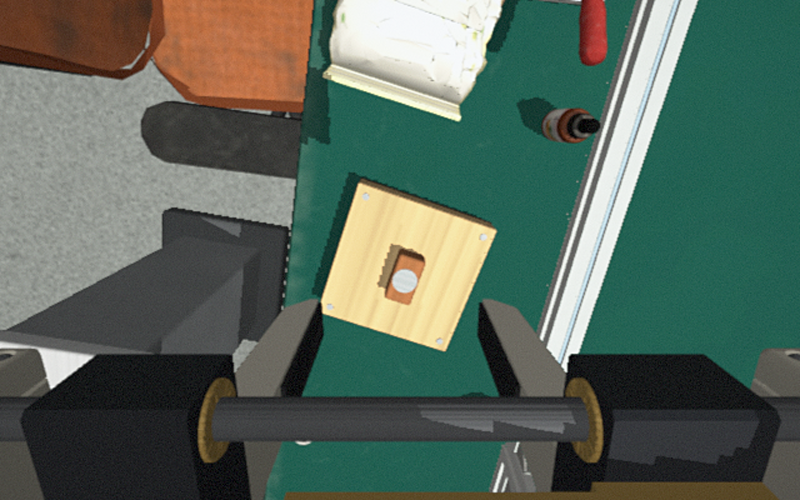

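```bash
python3 - <<'E'
from h import *
C=np.array([px('w8',u/1.25,v/1.25,.038) for u,v in [(361,180),(497,230),(445,351),(320,303)]]);print(C,C.mean(0))
d=C[1]-C[0]+C[2]-C[3];print(np.degrees(np.arctan2(d[1],d[0])));d=C[0]-C[3]+C[1]-C[2];print(np.degrees(np.arctan2(d[1],d[0])))
print('disc',px('w8',405/1.25,281/1.25,.066))
plan(.4594,.378,.15,-8.7)
E
```

```text
[[0.3998 0.4519 0.038 ]
 [0.5545 0.4239 0.038 ]
 [0.529  0.2675 0.038 ]
 [0.3739 0.3037 0.038 ]] [0.4643  0.36175 0.038  ]
-11.707714782699552
80.42180569760146
disc [0.4637 0.3581 0.066 ]
t=37.4 pos [0.4448 0.4384 0.3476] yaw 10.0 gap 0.0668 F [-0.6 -0.5  0.1] q [-1.05  0.52  0.41  1.34 -0.21  1.32 -0.46]
  TURN units (5deg) [0.   0.02 3.73]  SHIFT units [-1.92  0.78  6.59]
```

```bash
python3 - <<'E'
from h import *
snap('top','t9')
u,v=int(225+80/3.6),int(140+150/3.6)
for f in('top0','t3','t5','t8','t9'):
    i=cv2.imread(f'pics/{f}.png');h=cv2.cvtColor(i,cv2.COLOR_BGR2HSV)
    m=cv2.inRange(h,(12,60,130),(32,200,255)); m[:,330:]=0;m[:, :225]=0;m[:145]=0;m[212:]=0
    k,l,st,ce=cv2.connectedComponentsWithStats(m);j=1+np.argmax(st[1:,4]);pt=np.argwhere(l==j)[:,::-1].astype(np.float32)
    r=cv2.minAreaRect(pt);print(f,st[j],[px(f,*q,.034)[:2] for q in cv2.boxPoints(r)],px(f,*r[0],.036))
E
python3 crop.py t9 215 130 345 220 6 t9b
```

```text
top0 [ 233  153   54   52 1416] [array([0.3929, 0.4759]), array([0.5576, 0.4576]), array([0.5281, 0.2906]), array([0.3659, 0.3112])] [0.46   0.3828 0.036 ]
t3 [ 233  153   54   45 1307] [array([0.3929, 0.4759]), array([0.5576, 0.4576]), array([0.5281, 0.2906]), array([0.3659, 0.3112])] [0.46   0.3828 0.036 ]
t5 [239 154  39  29 415] [array([0.4059, 0.4524]), array([0.5665, 0.4211]), array([0.5481, 0.3493]), array([0.3887, 0.3815])] [0.4763 0.4005 0.036 ]
t8 [254 161  39  45 828] [array([0.3901, 0.3939]), array([0.5534, 0.3768]), array([0.535 , 0.2639]), array([0.3733, 0.2826])] [0.4619 0.3286 0.036 ]
t9 [ 239  154   54   52 1416] [array([0.4009, 0.4499]), array([0.5673, 0.4259]), array([0.5336, 0.2632]), array([0.3698, 0.2894])] [0.4668 0.3561 0.036 ]
```

View pics/t9b.png

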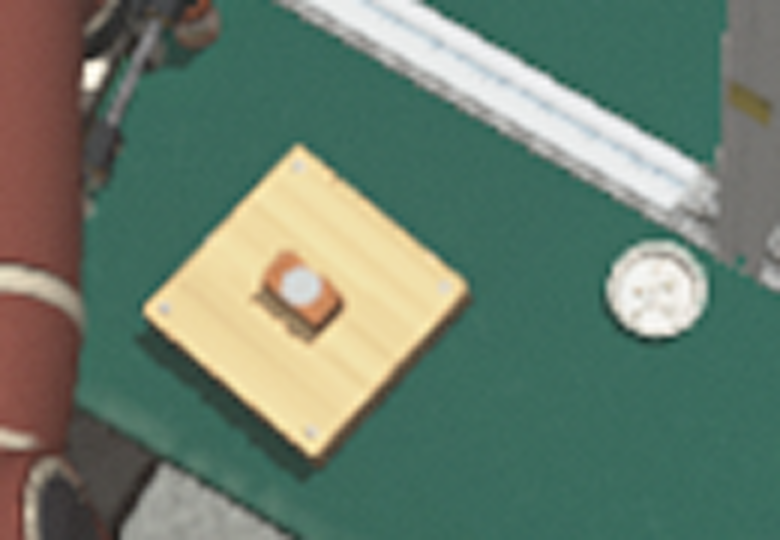

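```bash
python3 - <<'E'
from h import *
C=np.array([px('t9',215+(u-.5)/6-.4,130+v/6-.4,.038) for u,v in [(143,310),(299,145),(470,285),(316,455)]]);print(C,C.mean(0))
d=C[1]-C[0]+C[2]-C[3];print(np.degrees(np.arctan2(d[1],d[0])))
print('disc',px('t9',215+302/6-.4,130+286/6-.4,.065))
C=np.array([px('w8',u/1.25-.4,v/1.25-.4,.038) for u,v in [(361,180),(497,230),(445,351),(320,303)]]);print(C.mean(0))
plan(.4636,.355,.15,-9)
E
```

```text
[[0.4014 0.4468 0.038 ]
 [0.5583 0.4209 0.038 ]
 [0.5341 0.2643 0.038 ]
 [0.3772 0.2891 0.038 ]] [0.46775  0.355275 0.038   ]
-9.177845888649191
disc [0.4678 0.3553 0.065 ]
[0.463675 0.362225 0.038   ]
t=37.5 pos [0.4447 0.4386 0.3476] yaw 10.0 gap 0.0666 F [-0.1  0.4 -0.9] q [-1.05  0.52  0.41  1.34 -0.21  1.32 -0.46]
  TURN units (5deg) [-0.    0.02  3.79]  SHIFT units [-2.65  1.06  6.59]
```

```bash

python3 -m handwheel '[[0.6,[0,0,0],[0,0,0.95]],[0.6,[0,0,0],[0,0,0.95]],[0.6,[0,0,0],[0,0,0.95]],[0.6,[0,0,0],[0,0,0.95]],[0.6,[-0.5,0.22,0.7],[0,0,0]],[0.6,[-0.5,0.22,0.7],[0,0,0]],[0.6,[-0.5,0.22,0.7],[0,0,0]],[0.6,[-0.5,0.22,0.7],[0,0,0]],[0.6,[-0.5,0.22,0.7],[0,0,0]],[0.6,[0,0,0],[0,0,0]]]' >/dev/null
python3 -m handwheel '[[0.6,[0,0,0.7],[0,0,0]],[0.6,[0,0,0.6],[0,0,0]],[0.6,[0,0,0],[0,0,0]],[0.6,[0,0,0],[0,0,0]],[0.6,[0,0,0],[0,0,0]],[0.6,[0,0,0],[0,0,0]],[0.6,[0,0,0],[0,0,0]],[0.6,[0,0,0],[0,0,0]],[0.6,[0,0,0],[0,0,0]],[0.6,[0,0,0],[0,0,0]]]'
python3 - <<'E'
from h import *
snap('wrist','w9'); 
plan(.467,.3565,.067,-9.2)
E
python3 crop.py w9 0 0 640 400 1.25 w9b
```

```text
time: 39.13
position: [0.4649, 0.3619, 0.204]
tool_rot: [0.759, 0.651, 0.0, -0.0]
wrist_force: [0.3, 0.4, -0.2]
finger_gap: 0.0556
grasp_force: 0.0
t=39.2 pos [0.4648 0.3619 0.204 ] yaw -8.8 gap 0.0561 F [ 0.1  0.2 -0.3] q [-0.98  0.59  0.45  1.67 -0.3   0.95 -0.57]
  TURN units (5deg) [ 0.   -0.    0.08]  SHIFT units [-0.17  0.1   4.57]
```

View pics/w9b.png

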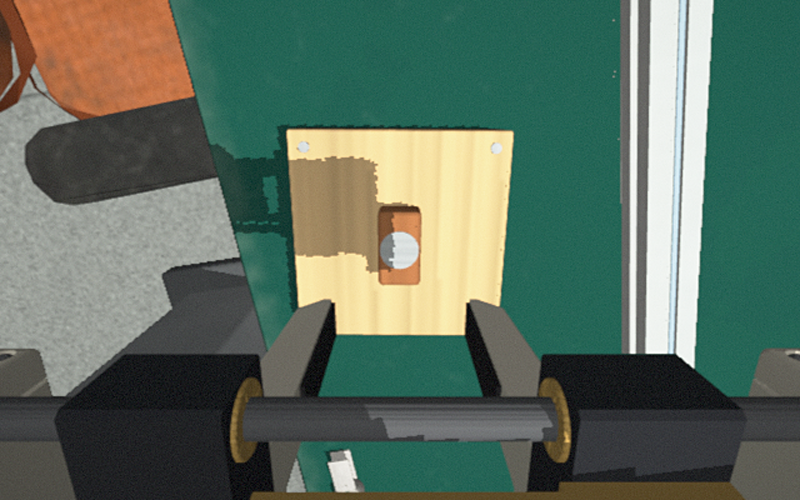

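```bash
python3 - <<'E'
from h import *
p=lambda u,v,z:px('w9',u/1.25-.4,v/1.25-.4,z)
C=np.array([p(287,129,.038),p(513,130,.038),p(499,335,.038),p(301,335,.038)]);print(C,C.mean(0))
d=C[1]-C[0];print(np.degrees(np.arctan2(d[1],d[0])))
B=np.array([p(380,212,.064),p(420,212,.064),p(420,285,.064),p(380,285,.064)]);print(B,B.mean(0)); print(p(399.5,250,.065))
E
```

```text
[[0.3981 0.4491 0.038 ]
 [0.5534 0.4244 0.038 ]
 [0.5301 0.2674 0.038 ]
 [0.3725 0.2918 0.038 ]] [0.463525 0.358175 0.038   ]
-9.037029407907808
[[0.4543 0.3864 0.064 ]
 [0.4809 0.3823 0.064 ]
 [0.4736 0.3302 0.064 ]
 [0.4455 0.3345 0.064 ]] [0.463575 0.35835  0.064   ]
[0.4632 0.3583 0.065 ]
```

```bash

python3 -m handwheel '[[0.6,[-0.15,0.03,0.7],[0,0,0]],[0.6,[0,0,0.8],[0,0,0]],[0.6,[0,0,0.8],[0,0,0]],[0.6,[0,0,0.8],[0,0,0]],[0.6,[0,0,0.7],[0,0,0]],[0.6,[0,0,0.5],[0,0,0]],[0.6,[0,0,0.25],[0,0,0]],[0.6,[0,0,0],[0,0,0]],[0,[0,0,0],[0,0,0]],[0,[0,0,0],[0,0,0]]]' 
python3 -m handwheel '[[0,[0,0,0],[0,0,0]],[0,[0,0,0],[0,0,0]],[0,[0,0,0],[0,0,0]],[0,[0,0,0],[0,0,0]],[0,[0,0,0],[0,0,0]],[0,[0,0,0],[0,0,0]],[0,[0,0,0],[0,0,0]],[0,[0,0,0],[0,0,0]],[0,[0,0,0],[0,0,0]],[0,[0,0,0],[0,0,0]]]' 45
python3 - <<'E'
from h import *
plan(.465,.357,.2)
E
```

```text
time: 40.02
position: [0.4659, 0.3577, 0.0684]
tool_rot: [0.759, 0.651, 0.001, 0.0]
wrist_force: [0.2, 0.3, -0.2]
finger_gap: 0.0466
grasp_force: 0.0
time: 40.85
position: [0.4643, 0.3578, 0.0681]
tool_rot: [0.759, 0.651, -0.0, -0.001]
wrist_force: [-2.8, -0.9, 6.8]
finger_gap: 0.0296
grasp_force: 45.0
t=40.9 pos [0.4643 0.3578 0.0681] yaw -8.8 gap 0.0296 F [-2.8 -0.9  6.8] q [-0.91  0.76  0.36  1.79 -0.41  0.66 -0.47]
  TURN units (5deg) [-0.02 -0.01 -0.  ]  SHIFT units [-0.02  0.03 -4.4 ]
```

```bash

python3 -m handwheel '[[0,[0,0,-0.2],[0,0,0]],[0,[0,0,-0.4],[0,0,0]],[0,[0,0,-0.4],[0,0,0]],[0,[0,0,-0.4],[0,0,0]],[0,[0,0,-0.5],[0,0,0]],[0,[0,0,-0.5],[0,0,0]],[0,[0,0,-0.5],[0,0,0]],[0,[0,0,-0.5],[0,0,0]],[0,[0,0,-0.5],[0,0,0]],[0,[0,0,-0.5],[0,0,0]]]' 
python3 -m handwheel '[[0,[0,0,0],[0,0,-0.4]],[0,[0,0,0],[0,0,-0.4]],[0,[0,0,0],[0,0,-0.4]],[0,[0,0,0],[0,0,-0.4]],[0,[0,0,0],[0,0,-0.4]],[0,[0,0,0],[0,0,-0.4]],[0,[0,0,0],[0,0,-0.4]],[0,[0,0,0],[0,0,-0.4]],[0,[0,0,0],[0,0,-0.4]],[0,[0,0,0],[0,0,-0.15]]]'
python3 - <<'E'
from h import *
plan(.5,0.02,.2,10)
E
```

```text
time: 41.68
position: [0.4651, 0.3569, 0.2011]
tool_rot: [0.76, 0.65, 0.0, 0.0]
wrist_force: [-0.0, -0.3, -4.3]
finger_gap: 0.0298
grasp_force: 45.0
time: 42.52
position: [0.4653, 0.3568, 0.2002]
tool_rot: [0.643, 0.766, 0.0, 0.0]
wrist_force: [-0.6, 1.3, -2.8]
finger_gap: 0.0301
grasp_force: 45.0
t=42.5 pos [0.4653 0.3568 0.2002] yaw 10.0 gap 0.0301 F [-0.6  1.3 -2.8] q [-0.92  0.58  0.36  1.68 -0.24  0.92 -0.29]
  TURN units (5deg) [ 0.01 -0.   -0.01]  SHIFT units [-1.126e+01 -8.100e-01  1.000e-02]
```

```bash

python3 -m handwheel '[[0,[-0.3,-0.05,0],[0,0,0]],[0,[-0.7,-0.05,0],[0,0,0]],[0,[-0.7,-0.05,0],[0,0,0]],[0,[-0.7,-0.05,0],[0,0,0]],[0,[-0.7,-0.05,0],[0,0,0]],[0,[-0.7,-0.05,0],[0,0,0]],[0,[-0.7,-0.05,0],[0,0,0]],[0,[-0.7,-0.05,0],[0,0,0]],[0,[-0.7,-0.05,0],[0,0,0]],[0,[-0.7,-0.05,0],[0,0,0]]]' 
python3 -m handwheel '[[0,[-0.7,-0.05,0],[0,0,0]],[0,[-0.7,-0.05,0],[0,0,0]],[0,[-0.7,-0.05,0],[0,0,0]],[0,[-0.7,-0.05,0],[0,0,0]],[0,[-0.7,-0.05,0],[0,0,0]],[0,[-0.7,-0.05,0],[0,0,0]],[0,[-0.4,0,0],[0,0,0]],[0,[0,0,0],[0,0,0]],[0,[0,0,0],[0,0,0]],[0,[0,0,0],[0,0,0]]]'
python3 - <<'E'
from h import *
snap('wrist','w10');snap('top','t10')
plan(.5025,-.1055,.17,10)
E
python3 crop.py t10 300 160 430 250 6 t10b
```

```text
time: 43.35
position: [0.4843, 0.1575, 0.1998]
tool_rot: [0.644, 0.765, 0.0, 0.0]
wrist_force: [1.0, 0.1, -5.0]
finger_gap: 0.0299
grasp_force: 45.0
time: 44.18
position: [0.4991, 0.0238, 0.1992]
tool_rot: [0.643, 0.766, 0.0, -0.001]
wrist_force: [-0.7, 0.6, -3.6]
finger_gap: 0.0296
grasp_force: 45.0
t=44.3 pos [0.4991 0.024  0.1991] yaw 10.1 gap 0.0297 F [-0.2  0.8 -4. ] q [-0.35  0.46  0.37  1.92 -0.22  0.81  0.32]
  TURN units (5deg) [-0.   -0.01  0.02]  SHIFT units [-4.27 -0.64  0.97]
```

View pics/t10b.png

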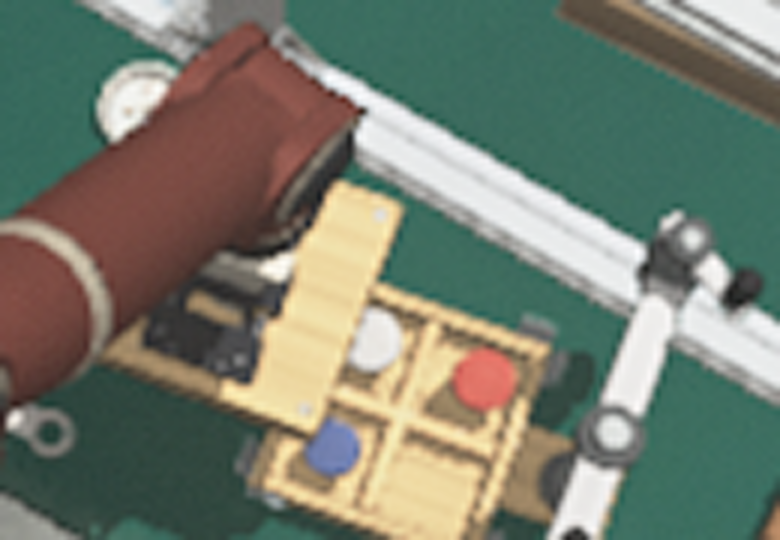

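```bash
python3 - <<'E'
from h import *
p=lambda u,v,z:px('t10',300+u/6-.4,160+v/6-.4,z)
a,b=p(404,205,.169),p(308,432,.169);m=(a+b)/2;print(a,b,m,np.hypot(*(a-b)[:2]))
y=np.array([-np.sin(np.radians(10)),np.cos(np.radians(10))]);print('centre',m[:2]+.08*y, 'yaw',np.degrees(np.arctan2(*(a-b)[1::-1])))
for n,u,v,z in [('FR',552,345,.034),('NL',258,480,.034),('cross',398,407,.03)]: print(n,p(u,v,z))
E
```

```text
[ 0.5953 -0.0423  0.169 ] [ 0.4363 -0.0652  0.169 ] [ 0.5158  -0.05375  0.169  ] 0.1606406237537691
centre [0.50190815 0.02503462] yaw 8.195675451124883
FR [ 0.6006 -0.1685  0.034 ]
NL [ 0.4171 -0.046   0.034 ]
cross [ 0.51   -0.1008  0.03  ]
```

```bash

python3 -m handwheel '[[0,[-0.3,-0.08,0],[0,0,0]],[0,[-0.6,-0.08,0],[0,0,0]],[0,[-0.6,-0.08,0],[0,0,0]],[0,[-0.6,-0.08,0.2],[0,0,0]],[0,[-0.6,-0.08,0.3],[0,0,0]],[0,[-0.6,-0.08,0.3],[0,0,0]],[0,[-0.6,-0.08,0.2],[0,0,0]],[0,[-0.38,-0.05,0],[0,0,0]],[0,[0,0,0],[0,0,0]],[0,[0,0,0],[0,0,0]]]' 
python3 - <<'E'
from h import *
plan(.503,-.106,.122,10)
E
```

```text
time: 45.12
position: [0.5036, -0.1076, 0.1696]
tool_rot: [0.644, 0.765, 0.0, 0.0]
wrist_force: [-0.1, 0.8, -4.1]
finger_gap: 0.0298
grasp_force: 45.0
t=45.1 pos [ 0.5036 -0.1076  0.1696] yaw 9.9 gap 0.0298 F [-0.1  0.8 -4.1] q [-0.07  0.52  0.35  1.91 -0.25  0.75  0.6 ]
  TURN units (5deg) [ 0.01 -0.   -0.03]  SHIFT units [ 0.06 -0.01  1.59]
```

```bash

python3 -m handwheel '[[0,[0.06,0,0.3],[0,0,0]],[0,[0,0,0.3],[0,0,0]],[0,[0,0,0.3],[0,0,0]],[0,[0,0,0.3],[0,0,0]],[0,[0,0,0.2],[0,0,0]],[0,[0,0,0.2],[0,0,0]],[0,[0,0,0],[0,0,0]],[0,[0,0,0],[0,0,0]],[0,[0,0,0],[0,0,0]],[0,[0,0,0],[0,0,0]]]' 
python3 -m handwheel '[[0,[0,0,0.1],[0,0,0]],[0,[0,0,0.1],[0,0,0]],[0,[0,0,0.1],[0,0,0]],[0,[0,0,0.1],[0,0,0]],[0,[0,0,0.05],[0,0,0]],[0,[0,0,0],[0,0,0]],[0,[0,0,0],[0,0,0]],[0,[0,0,0],[0,0,0]],[0,[0,0,0],[0,0,0]],[0,[0,0,0],[0,0,0]]]' 
python3 - <<'E'
from h import *
snap('scene','s11')
plan(.503,-.106,.102,10)
E
```

```text
time: 45.95
position: [0.5035, -0.106, 0.1217]
tool_rot: [0.643, 0.766, 0.0, 0.0]
wrist_force: [0.7, 0.3, -3.8]
finger_gap: 0.0298
grasp_force: 45.0
time: 46.78
position: [0.5032, -0.1058, 0.1079]
tool_rot: [0.643, 0.766, 0.0, 0.0]
wrist_force: [-0.9, -0.2, -4.1]
finger_gap: 0.03
grasp_force: 45.0
t=46.8 pos [ 0.5032 -0.1058  0.1079] yaw 9.9 gap 0.0298 F [ 0.5  0.  -3.7] q [-0.03  0.61  0.3   1.97 -0.3   0.6   0.64]
  TURN units (5deg) [ 0.    0.   -0.01]  SHIFT units [-0.01 -0.01  0.2 ]
```

No contact with the guides so far; lower to seat.

```bash

python3 -m handwheel '[[0,[0,0,0.05],[0,0,0]],[0,[0,0,0.05],[0,0,0]],[0,[0,0,0.05],[0,0,0]],[0,[0,0,0.04],[0,0,0]],[0,[0,0,0.03],[0,0,0]],[0,[0,0,0],[0,0,0]],[0,[0,0,0],[0,0,0]],[0,[0,0,0],[0,0,0]],[0,[0,0,0],[0,0,0]],[0,[0,0,0],[0,0,0]]]'
python3 - <<'E'
from h import *
plan(.503,-.106,.102,10)
E
```

```text
time: 47.67
position: [0.503, -0.1057, 0.1021]
tool_rot: [0.643, 0.766, 0.0, -0.0]
wrist_force: [-2.1, 0.6, 5.3]
finger_gap: 0.0297
grasp_force: 45.0
t=47.7 pos [ 0.503  -0.1057  0.1021] yaw 9.9 gap 0.0297 F [-2.1  0.6  5.3] q [-0.03  0.62  0.29  1.97 -0.31  0.59  0.64]
  TURN units (5deg) [ 0.   -0.01 -0.02]  SHIFT units [-0.01 -0.    0.  ]
```

```bash

python3 -m handwheel '[[0.55,[0,0,0],[0,0,0]],[0.55,[0,0,0],[0,0,0]],[0.55,[0,0,0],[0,0,0]],[0.55,[0,0,0],[0,0,0]],[0.55,[0,0,-0.2],[0,0,0]],[0.55,[0,0,-0.6],[0,0,0]],[0.55,[0,0,-0.9],[0,0,0]],[0.55,[0,0,-0.9],[0,0,0]],[0.55,[0,0,-0.9],[0,0,0]],[0.55,[0,0,-0.9],[0,0,0]]]'
python3 -m handwheel '[[0.55,[0,0,-0.9],[0,0,0]],[0.55,[0,0,-0.9],[0,0,0]],[0.55,[0,0,-0.9],[0,0,0]],[0.6,[0.8,0,0],[0,0,0]],[0.6,[0.8,0,0],[0,0,0]],[0.6,[0.8,0,0],[0,0,0]],[0.6,[0,0,0],[0,0,0]],[0.6,[0,0,0],[0,0,0]],[0.6,[0,0,0],[0,0,0]],[0.6,[0,0,0],[0,0,0]]]'
python3 - <<'E'
from h import *
snap('wrist','w12')
plan(.4443,-.2395,.3,-84.8)
E
python3 crop.py w12 0 0 640 400 1.25 w12b
```

```text
time: 48.5
position: [0.5029, -0.1058, 0.2348]
tool_rot: [0.643, 0.766, -0.0, 0.0]
wrist_force: [0.3, -0.5, 0.1]
finger_gap: 0.0513
grasp_force: 0.0
time: 49.33
position: [0.4907, -0.0363, 0.3143]
tool_rot: [0.644, 0.765, -0.0, 0.0]
wrist_force: [0.8, -0.3, -0.0]
finger_gap: 0.0558
grasp_force: 0.0
t=49.4 pos [ 0.4907 -0.0362  0.3142] yaw 9.8 gap 0.0557 F [-0.4  0.   0.3] q [-0.26  0.31  0.4   1.76 -0.13  1.09  0.35]
  TURN units (5deg) [-1.000e-02  1.000e-02 -1.708e+01]  SHIFT units [ 2.15 -6.61  0.47]
```

View pics/w12b.png

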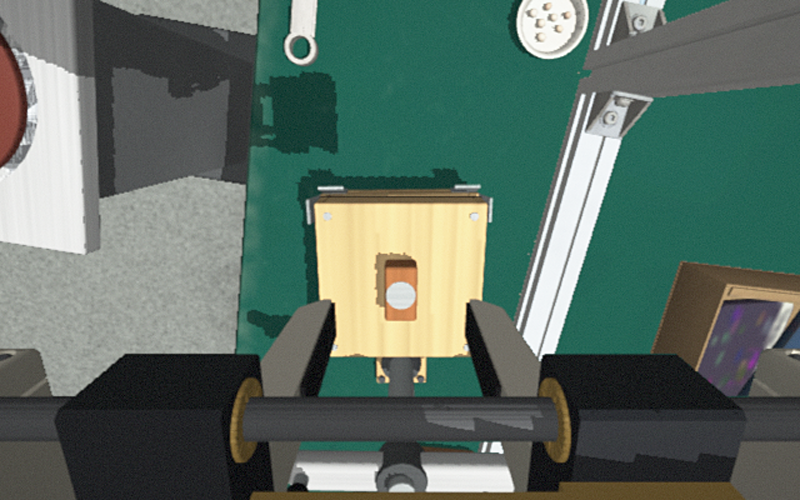

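```bash

python3 -m handwheel '[[0.6,[0,0,0],[0,0,1]],[0.6,[0,0,0],[0,0,1]],[0.6,[0,0,0],[0,0,1]],[0.6,[0,0,0],[0,0,1]],[0.6,[0,0,0],[0,0,1]],[0.6,[0,0,0],[0,0,1]],[0.6,[0,0,0],[0,0,1]],[0.6,[0,0,0],[0,0,1]],[0.6,[0,0,0],[0,0,1]],[0.6,[0,0,0],[0,0,1]]]' >/dev/null
python3 -m handwheel '[[0.6,[0,0,0],[0,0,1]],[0.6,[0,0,0],[0,0,1]],[0.6,[0,0,0],[0,0,1]],[0.6,[0,0,0],[0,0,1]],[0.6,[0,0,0],[0,0,1]],[0.6,[0,0,0],[0,0,1]],[0.6,[0,0,0],[0,0,1]],[0.6,[0,0,0],[0,0,1]],[0.6,[0,0,0],[0,0,0.9]],[0.6,[0,0,0],[0,0,0]]]' >/dev/null
python3 -m handwheel '[[0.6,[-0.25,0.8,0],[0,0,0]],[0.6,[-0.25,0.8,0],[0,0,0]],[0.6,[-0.25,0.8,0],[0,0,0]],[0.6,[-0.25,0.8,0],[0,0,0]],[0.6,[-0.25,0.8,0],[0,0,0]],[0.6,[-0.25,0.8,0],[0,0,0]],[0.6,[-0.25,0.8,0],[0,0,0]],[0.6,[-0.25,0.8,0.2],[0,0,0]],[0.6,[0,0,0.2],[0,0,0]],[0.6,[0,0,0],[0,0,0]]]'
python3 - <<'E'
from h import *
plan(.4443,-.2395,.217,-83)
E
```

```text
time: 51.88
position: [0.4477, -0.2332, 0.3013]
tool_rot: [0.999, 0.046, -0.001, -0.0]
wrist_force: [0.6, 1.0, -0.5]
finger_gap: 0.0559
grasp_force: 0.0
t=51.9 pos [ 0.4477 -0.2332  0.3013] yaw -84.8 gap 0.0559 F [ 0.6  1.  -0.5] q [-0.11  0.41  0.8   1.76 -0.33  1.11 -0.68]
  TURN units (5deg) [-0.01  0.02 -0.35]  SHIFT units [-0.14  0.2   2.81]
```

```bash

python3 -m handwheel '[[0.6,[-0.14,0.2,0.2],[0,0,0]],[0.6,[0,0,0.4],[0,0,0]],[0.6,[0,0,0.5],[0,0,0]],[0.6,[0,0,0.5],[0,0,0]],[0.6,[0,0,0.5],[0,0,0]],[0.6,[0,0,0.5],[0,0,0]],[0.6,[0,0,0.2],[0,0,0]],[0.6,[0,0,0],[0,0,0]],[0,[0,0,0],[0,0,0]],[0,[0,0,0],[0,0,0]]]' 30
python3 -m handwheel '[[0,[0,0,0],[0,0,0]],[0,[0,0,0],[0,0,0]],[0,[0,0,0],[0,0,0]],[0,[0,0,0],[0,0,0]],[0,[0,0,0],[0,0,0]],[0,[0,0,0],[0,0,0]],[0,[0,0,0],[0,0,0]],[0,[0,0,0],[0,0,0]],[0,[0,0,0],[0,0,0]],[0,[0,0,0],[0,0,0]]]'
python3 - <<'E'
from h import *
s=sense();d=s['position'][:2]-np.array([.5242,-.2286]);print(np.hypot(*d),np.degrees(np.arctan2(*d[::-1])));plan(.5,-.3,.217)
E
```

```text
time: 52.72
position: [0.4461, -0.2382, 0.219]
tool_rot: [0.999, 0.048, 0.001, 0.0]
wrist_force: [0.0, -0.0, -0.6]
finger_gap: 0.0464
grasp_force: 0.0
time: 53.55
position: [0.4457, -0.2385, 0.2185]
tool_rot: [0.999, 0.047, 0.0, 0.001]
wrist_force: [-0.5, -1.0, 2.4]
finger_gap: 0.0191
grasp_force: 30.0
0.07914225265023152 -172.7914383841455
t=53.5 pos [ 0.4457 -0.2385  0.2185] yaw -84.6 gap 0.0191 F [-0.5 -1.   2.4] q [-0.04  0.51  0.74  1.88 -0.43  0.91 -0.58]
  TURN units (5deg) [ 0.01 -0.01  0.  ]  SHIFT units [1.61 2.21 0.05]
```

```bash

python3 -m handwheel '[[0,[0.002,0.116,0],[0,0,-0.5]],[0,[0.002,0.116,0],[0,0,-0.5]],[0,[0.002,0.116,0],[0,0,-0.5]],[0,[0.002,0.116,0],[0,0,-0.5]],[0,[0.002,0.116,0],[0,0,-0.5]],[0,[0.002,0.116,0],[0,0,-0.5]],[0,[0.002,0.116,0],[0,0,-0.5]],[0,[0.002,0.116,0],[0,0,-0.5]],[0,[0.002,0.116,0],[0,0,-0.5]],[0,[0.002,0.116,0],[0,0,-0.5]]]'
python3 -m handwheel '[[0,[0.002,0.116,0],[0,0,-0.5]],[0,[0.002,0.116,0],[0,0,-0.5]],[0,[0.002,0.116,0],[0,0,-0.5]],[0,[0.002,0.116,0],[0,0,-0.5]],[0,[0.002,0.116,0],[0,0,-0.5]],[0,[0.002,0.116,0],[0,0,-0.5]],[0,[0.002,0.116,0],[0,0,-0.5]],[0,[0.002,0.116,0],[0,0,-0.5]],[0,[0.002,0.116,0],[0,0,-0.5]],[0,[0.002,0.116,0],[0,0,-0.5]]]'
python3 -m handwheel '[[0,[0.002,0.116,0],[0,0,-0.5]],[0,[0.002,0.116,0],[0,0,-0.5]],[0,[0.002,0.116,0],[0,0,-0.5]],[0,[0.002,0.116,0],[0,0,-0.5]],[0,[0.002,0.116,0],[0,0,-0.5]],[0,[0.002,0.116,0],[0,0,-0.5]],[0,[0.002,0.116,0],[0,0,-0.5]],[0,[0.002,0.116,0],[0,0,-0.5]],[0,[0.002,0.116,0],[0,0,-0.5]],[0,[0.002,0.116,0],[0,0,-0.5]]]'
python3 - <<'E'
from h import *
s=sense();d=s['position'][:2]-np.array([.5242,-.2286]);print(np.hypot(*d),np.degrees(np.arctan2(*d[::-1])));plan(.5,-.3,.217)
E
```

```text
time: 54.38
position: [0.4571, -0.269, 0.2185]
tool_rot: [0.965, 0.263, 0.001, -0.002]
wrist_force: [1.4, 3.5, 4.4]
finger_gap: 0.0196
grasp_force: 30.0
time: 55.22
position: [0.4807, -0.2931, 0.2185]
tool_rot: [0.885, 0.466, 0.002, -0.002]
wrist_force: [0.1, 5.2, 6.0]
finger_gap: 0.0196
grasp_force: 30.0
time: 56.05
position: [0.5118, -0.3053, 0.2185]
tool_rot: [0.763, 0.647, 0.002, -0.003]
wrist_force: [-1.6, 5.1, 7.5]
finger_gap: 0.019
grasp_force: 30.0
0.07769668721327083 -99.16297725431546
t=56.0 pos [ 0.5118 -0.3053  0.2185] yaw -9.4 gap 0.0190 F [-1.6  5.1  7.5] q [ 0.3   0.57  0.33  1.62 -0.22  0.99  0.54]
  TURN units (5deg) [-0.02 -0.09 -0.  ]  SHIFT units [ 0.11 -0.42  0.05]
```

```bash

python3 -m handwheel '[[0,[-0.01,0.116,0],[0,0,-0.5]],[0,[-0.01,0.116,0],[0,0,-0.5]],[0,[-0.01,0.116,0],[0,0,-0.5]],[0,[-0.01,0.116,0],[0,0,-0.5]],[0,[0,0.116,0],[0,0,-0.5]],[0,[0,0.116,0],[0,0,-0.5]],[0,[0,0.06,0],[0,0,-0.25]],[0,[0,0,0],[0,0,0]],[0,[0,0,0],[0,0,0]],[0,[0,0,0],[0,0,0]]]'
python3 - <<'E'
from h import *
s=sense();d=s['position'][:2]-np.array([.5242,-.2286]);print(np.hypot(*d),np.degrees(np.arctan2(*d[::-1])),s['torque']);plan(.5,-.3,.217)
E
```

```text
time: 56.88
position: [0.5339, -0.3059, 0.2185]
tool_rot: [0.664, 0.748, 0.003, -0.004]
wrist_force: [-2.5, 8.1, 7.8]
finger_gap: 0.0194
grasp_force: 30.0
0.07791572575945499 -82.8290241245815 [ 1.50476768  0.43482264 -0.13097415]
t=56.9 pos [ 0.5339 -0.3059  0.2185] yaw 6.8 gap 0.0194 F [-2.5  8.1  7.8] q [ 0.34  0.6   0.25  1.56 -0.18  1.01  0.76]
  TURN units (5deg) [-0.01 -0.12 -0.  ]  SHIFT units [ 0.33 -1.1   0.05]
```

```bash

python3 -m handwheel '[[0,[-0.02,0.05,0],[0,0,-0.2]],[0,[-0.02,0.05,0],[0,0,-0.2]],[0,[-0.02,0.05,0],[0,0,-0.2]],[0,[0,0,0],[0,0,0]],[0,[0,0,0],[0,0,0]],[0,[0,0,0],[0,0,0]],[0,[0,0,0],[0,0,0]],[0,[0,0,0],[0,0,0]],[0,[0,0,0],[0,0,0]],[0,[0,0,0],[0,0,0]]]'
python3 -m handwheel '[[0,[0,0.05,0],[0,0,0]],[0,[0,0.05,0],[0,0,0]],[0,[0,0.05,0],[0,0,0]],[0,[0,0,0],[0,0,0]],[0,[0,0,0],[0,0,0]],[0,[0,0,0],[0,0,0]],[0,[0,0,0],[0,0,0]],[0,[0,0,0],[0,0,0]],[0,[0,0,0],[0,0,0]],[0,[0,0,0],[0,0,0]]]'
python3 - <<'E'
from h import *
s=sense();d=s['position'][:2]-np.array([.5242,-.2286]);print(np.hypot(*d),np.degrees(np.arctan2(*d[::-1])),s['torque']);plan(.5,-.3,.217)
E
```

```text
time: 57.72
position: [0.5381, -0.3054, 0.2185]
tool_rot: [0.644, 0.765, 0.004, -0.006]
wrist_force: [-4.2, 11.3, 10.0]
finger_gap: 0.0193
grasp_force: 30.0
time: 58.55
position: [0.5389, -0.3053, 0.2184]
tool_rot: [0.644, 0.765, 0.002, -0.009]
wrist_force: [-11.2, 10.6, 13.0]
finger_gap: 0.0193
grasp_force: 30.0
0.0780615675087735 -79.12414629774898 [ 2.15668342  1.97750509 -0.06794263]
t=58.5 pos [ 0.5389 -0.3053  0.2184] yaw 9.8 gap 0.0193 F [-11.2  10.6  13. ] q [ 0.34  0.61  0.24  1.54 -0.17  1.03  0.8 ]
  TURN units (5deg) [-0.1  -0.18 -0.  ]  SHIFT units [ 0.39 -1.25  0.05]
```

```bash

python3 -m handwheel '[[0.5,[0,0,0],[0,0,0]],[0.6,[0,0,0],[0,0,0]],[0.6,[0,0,0],[0,0,0]],[0.6,[0,0,0],[0,0,0]],[0.6,[0,0,-0.4],[0,0,0]],[0.6,[0,0,-0.8],[0,0,0]],[0.6,[0,0,-0.9],[0,0,0]],[0.6,[0,0,-0.9],[0,0,0]],[0.6,[0,0,-0.9],[0,0,0]],[0.6,[0,0,-0.9],[0,0,0]]]'
python3 -m handwheel '[[0.6,[0.6,-0.1,-0.1],[0,0,0]],[0.6,[0.6,-0.1,-0.1],[0,0,0]],[0.6,[0.6,-0.1,-0.1],[0,0,0]],[0.6,[0.6,-0.1,-0.1],[0,0,0]],[0.6,[0.6,-0.1,-0.1],[0,0,0]],[0.6,[0.6,-0.1,-0.1],[0,0,0]],[0.6,[0.6,-0.1,-0.1],[0,0,0]],[0.6,[0.6,-0.1,-0.1],[0,0,0]],[0.6,[0.6,-0.1,-0.1],[0,0,0]],[0.6,[0.6,0,0],[0,0,0]]]'
python3 -m handwheel '[[0.6,[0,0,0],[0,0,0]],[0.6,[0,0,0],[0,0,0]],[0.6,[0,0,0],[0,0,0]],[0.6,[0,0,0],[0,0,0]],[0.6,[0,0,0],[0,0,0]],[0.6,[0,0,0],[0,0,0]],[0.6,[0,0,0],[0,0,0]],[0.6,[0,0,0],[0,0,0]],[0.6,[0,0,0],[0,0,0]],[0.6,[0,0,0],[0,0,0]]]'
python3 - <<'E'
from h import *
snap('wrist','w14')
plan(.545,-.121,.28,10)
pk=np.array([.545,-.121,.27]);u,v=proj('w14',pk);print(u,v)
i=cv2.imread('pics/w14.png').astype(int);m=(i.max(2)<50).astype(np.uint8)
k,l,st,ce=cv2.connectedComponentsWithStats(m)
for j in range(1,k):
    if st[j,4]>60: print(st[j],ce[j])
E
```

```text
time: 59.38
position: [0.5429, -0.3122, 0.3632]
tool_rot: [0.645, 0.764, -0.0, -0.0]
wrist_force: [0.8, -0.2, 0.1]
finger_gap: 0.0556
grasp_force: 0.0
time: 60.22
position: [0.4858, -0.1389, 0.3897]
tool_rot: [0.645, 0.764, 0.0, 0.001]
wrist_force: [-0.8, 0.2, 0.5]
finger_gap: 0.0556
grasp_force: 0.0
time: 61.05
position: [0.4861, -0.1392, 0.3891]
tool_rot: [0.645, 0.764, -0.0, -0.0]
wrist_force: [-0.4, 0.0, 0.4]
finger_gap: 0.0557
grasp_force: 0.0
t=61.1 pos [ 0.486  -0.1392  0.3891] yaw 9.7 gap 0.0556 F [ 1.2 -0.2 -0. ] q [ 0.06  0.27  0.24  1.58 -0.07  1.29  0.48]
  TURN units (5deg) [-0.    0.   -0.07]  SHIFT units [0.26 2.04 3.64] 
397.8 192.8
[  2   0  27  24 415] [14.17590361 10.2746988 ]
[ 55   0   9  39 136] [60.30882353 19.31617647]
[581 163  50  81 171] [606.5380117  200.57894737]
[377 171  29  30 489] [388.94478528 184.27811861]
[ 199  242  242   82 2662] [319.70661157 295.62208866]
[    0   283   219   117 16522] [127.79040068 343.86950732]
[ 422  284  218  109 9903] [505.65868929 332.38503484]
```

```bash
python3 - <<'E'
from h import *
from scipy.optimize import least_squares
th=np.linspace(0,2*np.pi,24)
def bb(p):
    P=np.array([proj('w14',[p[0]+.01*np.cos(t),p[1]+.01*np.sin(t),z]) for t in th for z in(.228,.274)])
    return P.min(0),P.max(0)
f=lambda p:np.r_[bb(p)[0]-[377,171],bb(p)[1]-[406,201]]
r=least_squares(f,[.545,-.121],diff_step=1e-3);print(r.x,r.fun)
# chip crank hub/axis: print arm bar brightness crop saved
d=np.load('pics/w14.npz');print(d['o'])
ax=np.array([.503,-.1055]);v=r.x-ax;print(np.hypot(*v),np.degrees(np.arctan2(*v[::-1])), proj('w14',[*ax,.24]))
E
python3 crop.py w14 280 130 440 250 5 w14b
```

```text
[ 0.54240244 -0.11946587] [-2.6 -3.4  3.   2.9]
[ 0.47181144 -0.05995574  0.52907001]
0.041804277528805674 -19.516451331802116 [346.8 158.4]
```

```bash
python3 - <<'E'
from h import *
from scipy.optimize import least_squares
P=np.array([(.5082,-.3067),(.4825,-.2959),(.4571,-.2719),(.4443,-.2395),(.4457,-.2385),(.4571,-.269),(.4807,-.2931),(.5118,-.3053),(.5339,-.3059),(.5389,-.3053)])
c=least_squares(lambda c:np.hypot(*(P-c).T)-.08,[.52,-.23]).x;print(c)
d=P[-1]-c;a=np.arctan2(*d[::-1]);print(np.degrees(a)); ax=c-.125*d/np.hypot(*d);print('axis',ax)
v=np.array([.5424,-.1195])-ax;print(np.hypot(*v),np.degrees(np.arctan2(*v[::-1])))
plan(*(ax+.045*v/np.hypot(*v)),.30,9.7)
E
```

```text
[ 0.52408755 -0.22686799]
-79.30524517663592
axis [ 0.50089047 -0.10403926]
0.04429531920027644 -20.428466216445507
t=61.1 pos [ 0.486  -0.1392  0.3891] yaw 9.7 gap 0.0556 F [ 1.2 -0.2 -0. ] q [ 0.06  0.27  0.24  1.58 -0.07  1.29  0.48]
  TURN units (5deg) [-0.    0.   -0.01]  SHIFT units [0.32 1.98 2.97]
```

```bash

python3 -m handwheel '[[0.42,[0.06,0.4,0],[0,0,0]],[0.42,[0.06,0.4,0],[0,0,0]],[0.42,[0.06,0.4,0.1],[0,0,0]],[0.42,[0.06,0.4,0.3],[0,0,0]],[0.42,[0.08,0.38,0.5],[0,0,0]],[0.42,[0,0,0.6],[0,0,0]],[0.42,[0,0,0.6],[0,0,0]],[0.42,[0,0,0.4],[0,0,0]],[0.42,[0,0,0.2],[0,0,0]],[0.42,[0,0,0],[0,0,0]]]'
python3 - <<'E'
from h import *
plan(.5424,-.1195,.258,9.7)
E
```

```text
time: 61.93
position: [0.5424, -0.1192, 0.306]
tool_rot: [0.645, 0.764, -0.001, -0.002]
wrist_force: [0.0, 0.5, -0.4]
finger_gap: 0.0388
grasp_force: 0.0
t=61.9 pos [ 0.5424 -0.1192  0.306 ] yaw 9.7 gap 0.0388 F [ 0.   0.5 -0.4] q [ 0.03  0.42  0.22  1.61 -0.1   1.13  0.44]
  TURN units (5deg) [-0.05 -0.02 -0.  ]  SHIFT units [-0.01 -0.    1.6 ]
```

```bash

python3 -m handwheel '[[0.42,[0,0,0.3],[0,0,0]],[0.42,[0,0,0.3],[0,0,0]],[0.42,[0,0,0.3],[0,0,0]],[0.42,[0,0,0.3],[0,0,0]],[0.42,[0,0,0.3],[0,0,0]],[0.42,[0,0,0.1],[0,0,0]],[0.42,[0,0,0],[0,0,0]],[0,[0,0,0],[0,0,0]],[0,[0,0,0],[0,0,0]],[0,[0,0,0],[0,0,0]]]' 15
python3 -m handwheel '[[0,[0,0,0],[0,0,0]],[0,[0,0,0],[0,0,0]],[0,[0,0,0],[0,0,0]],[0,[0,0,0],[0,0,0]],[0,[0,0,0],[0,0,0]],[0,[0,0,0],[0,0,0]],[0,[0,0,0],[0,0,0]],[0,[0,0,0],[0,0,0]],[0,[0,0,0],[0,0,0]],[0,[0,0,0],[0,0,0]]]'
python3 - <<'E'
from h import *
s=sense();p=np.array(s['position']);v=p[:2]-[.5009,-.1040];print(np.hypot(*v),np.degrees(np.arctan2(*v[::-1])));plan(.5424,-.1195,.258,9.7)
b0=np.degrees(np.arctan2(*v[::-1]))-9.7
for k in range(30):
    b=np.radians(b0-12*k-6);c=2*45*np.sin(np.radians(6))/30;print([round(-c*np.cos(b),2),round(c*np.sin(b),2)],end=' ' if k%10<9 else '\n')
E
```

```text
time: 62.77
position: [0.5433, -0.1199, 0.2607]
tool_rot: [0.645, 0.764, 0.0, 0.001]
wrist_force: [-0.3, 0.4, 0.6]
finger_gap: 0.0236
grasp_force: 0.0
time: 63.6
position: [0.5435, -0.1199, 0.2606]
tool_rot: [0.645, 0.764, 0.0, 0.001]
wrist_force: [1.6, -0.4, 3.3]
finger_gap: 0.0194
grasp_force: 15.0
0.04543957758498692 -20.44448652405168
t=63.6 pos [ 0.5435 -0.1199  0.2606] yaw 9.7 gap 0.0194 F [ 1.6 -0.4  3.3] q [ 0.04  0.46  0.21  1.68 -0.11  1.01  0.45]
  TURN units (5deg) [ 0.02  0.01 -0.01]  SHIFT units [ 0.02 -0.03  0.09] 
[np.float64(-0.25), np.float64(-0.18)] [np.float64(-0.21), np.float64(-0.23)] [np.float64(-0.16), np.float64(-0.27)] [np.float64(-0.1), np.float64(-0.3)] [np.float64(-0.03), np.float64(-0.31)] [np.float64(0.03), np.float64(-0.31)] [np.float64(0.1), np.float64(-0.3)] [np.float64(0.16), np.float64(-0.27)] [np.float64(0.21), np.float64(-0.23)] [np.float64(0.25), np.float64(-0.18)]
[np.float64(0.29), np.float64(-0.13)] [np.float64(0.31), np.float64(-0.06)] [np.float64(0.31), np.float64(0.0)] [np.float64(0.31), np.float64(0.07)] [np.float64(0.29), np.float64(0.13)] [np.float64(0.25), np.float64(0.18)] [np.float64(0.21), np.float64(0.23)] [np.float64(0.16), np.float64(0.27)] [np.float64(0.1), np.float64(0.3)] [np.float64(0.03), np.float64(0.31)]
[np.float64(-0.03), np.float64(0.31)] [np.float64(-0.1), np.float64(0.3)] [np.float64(-0.16), np.float64(0.27)] [np.float64(-0.21), np.float64(0.23)] [np.float64(-0.25), np.float64(0.18)] [np.float64(-0.29), np.float64(0.13)] [np.float64(-0.31), np.float64(0.06)] [np.float64(-0.31), np.float64(-0.0)] [np.float64(-0.31), np.float64(-0.07)] [np.float64(-0.29), np.float64(-0.13)]
```

```bash
cat > ck.py <<'E'
from h import *
s=sense();p=np.array(s['position']);v=p[:2]-[.5009,-.1040];print('r %.4f ang %.1f z %.4f'%(np.hypot(*v),np.degrees(np.arctan2(*v[::-1])),p[2]),np.round(s['wrist_force'],1),s['finger_gap'],s['grasp_force'])
E
python3 -m handwheel '[[0,[-0.25,-0.18,0.009],[0,0,0]],[0,[-0.21,-0.23,0.009],[0,0,0]],[0,[-0.16,-0.27,0.009],[0,0,0]],[0,[-0.1,-0.3,0.009],[0,0,0]],[0,[-0.03,-0.31,0.009],[0,0,0]],[0,[0.03,-0.31,0.009],[0,0,0]],[0,[0.1,-0.3,0.009],[0,0,0]],[0,[0.16,-0.27,0.009],[0,0,0]],[0,[0.21,-0.23,0.009],[0,0,0]],[0,[0.25,-0.18,0.009],[0,0,0]]]'
python3 ck.py
```

```text
time: 64.43
position: [0.467, -0.1322, 0.2579]
tool_rot: [0.645, 0.764, 0.001, 0.001]
wrist_force: [4.7, 2.5, 4.0]
finger_gap: 0.0197
grasp_force: 15.0
r 0.0440 ang -140.2 z 0.2579 [4.7 2.5 4. ] 0.019668042220954775 15.002960606507258
```

```bash

python3 -m handwheel '[[0,[0.29,-0.13,0.009],[0,0,0]],[0,[0.31,-0.06,0.009],[0,0,0]],[0,[0.31,0,0.009],[0,0,0]],[0,[0.31,0.07,0.009],[0,0,0]],[0,[0.29,0.13,0.009],[0,0,0]],[0,[0.25,0.18,0.009],[0,0,0]],[0,[0.21,0.23,0.009],[0,0,0]],[0,[0.16,0.27,0.009],[0,0,0]],[0,[0.1,0.3,0.009],[0,0,0]],[0,[0.03,0.31,0.009],[0,0,0]]]' >/dev/null
python3 ck.py
python3 -m handwheel '[[0,[-0.03,0.31,0.009],[0,0,0]],[0,[-0.1,0.3,0.009],[0,0,0]],[0,[-0.16,0.27,0.009],[0,0,0]],[0,[-0.21,0.23,0.009],[0,0,0]],[0,[-0.25,0.18,0.009],[0,0,0]],[0,[-0.29,0.13,0.009],[0,0,0]],[0,[-0.31,0.06,0.009],[0,0,0]],[0,[-0.31,0,0.009],[0,0,0]],[0,[-0.31,-0.07,0.009],[0,0,0]],[0,[-0.29,-0.13,0.009],[0,0,0]]]' >/dev/null
python3 ck.py
```

```text
r 0.0457 ang 100.3 z 0.2552 [-1.1  0.2  8.8] 0.019629671334757272 15.014007129369773
r 0.0455 ang -21.0 z 0.2525 [0.9 0.7 6.7] 0.019481161250271294 15.001307796919718
```

```bash

python3 -m handwheel '[[0,[-0.25,-0.18,0.009],[0,0,0]],[0,[-0.21,-0.23,0.009],[0,0,0]],[0,[-0.16,-0.27,0.009],[0,0,0]],[0,[-0.1,-0.3,0.009],[0,0,0]],[0,[-0.03,-0.31,0.009],[0,0,0]],[0,[0.03,-0.31,0.009],[0,0,0]],[0,[0.1,-0.3,0.009],[0,0,0]],[0,[0.16,-0.27,0.009],[0,0,0]],[0,[0.21,-0.23,0.009],[0,0,0]],[0,[0.25,-0.18,0.009],[0,0,0]]]'  >/dev/null
python3 ck.py
python3 -m handwheel '[[0,[0.29,-0.13,0.009],[0,0,0]],[0,[0.31,-0.06,0.009],[0,0,0]],[0,[0.31,0,0.009],[0,0,0]],[0,[0.31,0.07,0.009],[0,0,0]],[0,[0.29,0.13,0.009],[0,0,0]],[0,[0.25,0.18,0.009],[0,0,0]],[0,[0.21,0.23,0.009],[0,0,0]],[0,[0.16,0.27,0.009],[0,0,0]],[0,[0.1,0.3,0.009],[0,0,0]],[0,[0.03,0.31,0.009],[0,0,0]]]' >/dev/null
python3 ck.py
python3 -c "
from h import *
snap('scene','sA')"
python3 -m handwheel '[[0,[-0.03,0.31,0.009],[0,0,0]],[0,[-0.1,0.3,0.009],[0,0,0]],[0,[-0.16,0.27,0.009],[0,0,0]],[0,[-0.21,0.23,0.009],[0,0,0]],[0,[-0.25,0.18,0.009],[0,0,0]],[0,[-0.29,0.13,0.009],[0,0,0]],[0,[-0.31,0.06,0.009],[0,0,0]],[0,[-0.31,0,0.009],[0,0,0]],[0,[-0.31,-0.07,0.009],[0,0,0]],[0,[-0.29,-0.13,0.009],[0,0,0]]]' >/dev/null
python3 ck.py
```

```text
r 0.0440 ang -140.9 z 0.2499 [4.1 3.2 6.2] 0.01929606837174081 15.000706181412227
r 0.0457 ang 100.4 z 0.2472 [-1.4 -0.1 10. ] 0.019886108226554684 15.014272661396273
r 0.0455 ang -20.7 z 0.2445 [2.1 0.7 7.2] 0.01962843295935724 15.001287931809202
```

```bash
cat > tab.py <<'E'
import sys
from h import *
f=sys.argv[1]; snap('scene',f); i=cv2.imread(f'pics/{f}.png'); h=cv2.cvtColor(i,cv2.COLOR_BGR2HSV)
u,v=map(int,proj(f,[.475,-.109,.125])); print(u,v)
w=h[v-9:v+9,u-9:u+9]; print('brass',((w[:,:,0]>15)&(w[:,:,0]<32)&(w[:,:,1]>90)&(w[:,:,2]>90)).sum())
try:
    r=cv2.imread('pics/B0.png'); d=np.abs(i.astype(int)-r).sum(2)[v-12:v+12,u-12:u+12]; print('diff',(d>90).sum())
except Exception: pass
E
python3 tab.py B0
python3 -m handwheel '[[0,[-0.25,-0.18,0.009],[0,0,0]],[0,[-0.21,-0.23,0.009],[0,0,0]],[0,[-0.16,-0.27,0.009],[0,0,0]],[0,[-0.1,-0.3,0.009],[0,0,0]],[0,[-0.03,-0.31,0.009],[0,0,0]],[0,[0.03,-0.31,0.009],[0,0,0]],[0,[0.1,-0.3,0.009],[0,0,0]],[0,[0.16,-0.27,0.009],[0,0,0]],[0,[0.21,-0.23,0.009],[0,0,0]],[0,[0.25,-0.18,0.009],[0,0,0]]]'  >/dev/null
python3 ck.py; python3 tab.py B1
```

```text
352 198
brass 12
diff 0
r 0.0440 ang -140.4 z 0.2419 [5.  1.5 7.6] 0.019271737020049813 15.001488111247454
352 198
brass 26
diff 39
```

```bash
python3 - <<'E'
from h import *
for n,p in [('lidblock',(.5009,-.104,.098)),('head axis .12',(.5009,-.104,.12)),('headaxis .10',(.5009,-.104,.1)),('tab out',(.465,-.110,.12)),('lid nearcorner',(.41,-.04,.072))]: print(n,proj('B1',p))
for f in('sA','B0','B1'):
    h=cv2.cvtColor(cv2.imread(f'pics/{f}.png'),cv2.COLOR_BGR2HSV)[184:214,338:374]
    print(f)
    for r in h: print(''.join('.' if 40<a<100 else 'B' if 12<a<34 and s>150 and v>70 else 'w' if 12<a<34 and s>70 else 'o' if (a<=12 and s>90) else '#' if v<70 else '+' if v<140 else ' ' for a,s,v in r))
E
```

```text
lidblock [346.8 202.5]
head axis .12 [347. 197.]
headaxis .10 [346.8 202. ]
tab out [354.1 200.5]
lid nearcorner [345.8 223.7]
sA
....#.#.#..#.#++ .............++...+
....##.##.##..................+....+
....####.#.###....................++
....#.##.#.###............  ..+.+...
.....####.###.........      ....+...
.......++........           ..++....
.......+.+....               .+.+...
.......+...                  .......
.......+...                 ....+...
.. ....+..++.               +..+....
    .#+..++..               +++..+..
    #+..#..+#.              ++..++..
    #.#.+..ww.+              ....+. 
    .#.+..wwBw+              .....+ 
    ##.#.#www+              +..+.++.
   w####..###ww             +..++.+.
wwww+####.##www            ...++.++.
ww ww+..#.#+ww wwww    .........+.+.
    w......+owwwwwwww .......++...+.
 wwww......+ooowwwwwwww......++++.+.
wwwoo+....+wwooowwwwwwwww .......+..
wooooowooooowooowwwww    ww .+......
woooooowooooooowww     wwwwww+...+..
woowowoowooooooww    wwwwwwwwww+.+..
wowwBooooooooBoww  wwwwwwwwwwwwww+..
wooooooooowoowwww wwwwwwwwwwwwwwwww.
wwwooooo
[... 1665 characters left out ...]
  +#..+.+#                +.+....+
    +..+..###                ...... 
    #..+++##w+               ...... 
    ###++##wwww+.           ...+..+.
   w#.#.#.wwwwBww           ++....+.
wwww#######wwBwBB          .....+++.
wwww+#.#.#.#wwwwwww    ......+....+.
w   w.#####+oowwwwwww .......++...+.
 wwww+.+.+.+ooowwwwwwww......+++..+.
wwwwo+....++oooowwwwwwwww ...+++....
woooooowoowoooowwwwww    ww .....+..
woooooooooooowowwww    wwwwww+...+..
wooooowoowwowooww   wwwwwwwwwww+....
woowwooooooowooww wwwwwwwwwwwwwww+..
woooooooooooowwww w wwwwwwwwwwwwwww 
wwoooooooooowwwwwwwwwwwwwwwwwwwww   
wwwoowoowwwwwwwwwwwwwwwwwwwwwwwww  w
wwwwwwwwwwwwwwwwwwwwwwwwwwwwwww  w  
  wwwwwwwwwwwwwwwwwwwwwwwwww      ww
```

```bash
python3 - <<'E'
from h import *
a=[cv2.resize(cv2.imread(f'pics/{f}.png')[175:220,332:372],(400,450),interpolation=cv2.INTER_CUBIC) for f in('B0','B1')]
cv2.imwrite('pics/mont.png',np.hstack(a))
E
```

```text
(no output)
```

View pics/mont.png

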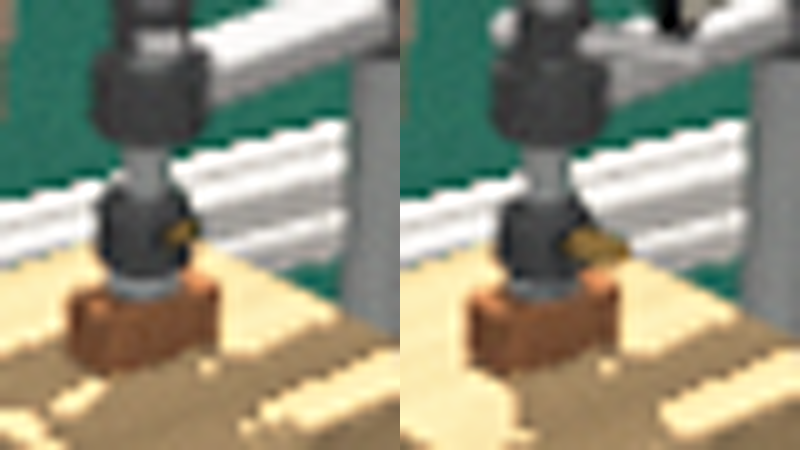

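The right half (after) shows the brass tab at about (600,245) standing well out of the head. In the left half (before) only a stub shows at (183,232). The tab has popped, so I stop cranking, release and withdraw upward.

```bash

python3 -m handwheel '[[0.42,[0,0,0],[0,0,0]],[0.42,[0,0,0],[0,0,0]],[0.42,[0,0,0],[0,0,0]],[0.42,[0,0,0],[0,0,0]],[0.42,[0,0,-0.2],[0,0,0]],[0.42,[0,0,-0.5],[0,0,0]],[0.42,[0,0,-0.6],[0,0,0]],[0.42,[0,0,-0.6],[0,0,0]],[0.42,[0,0,-0.8],[0,0,0]],[0.42,[0,0,-0.8],[0,0,0]]]'
python3 -m handwheel '[[0.42,[0,0,-0.5],[0,0,0]],[0.42,[0,0,-0.3],[0,0,0]],[0.42,[0,0,0],[0,0,0]],[0.42,[0,0,0],[0,0,0]],[0.42,[0,0,0],[0,0,0]],[0.42,[0,0,0],[0,0,0]],[0.42,[0,0,0],[0,0,0]],[0.42,[0,0,0],[0,0,0]],[0.42,[0,0,0],[0,0,0]],[0.42,[0,0,0],[0,0,0]]]'
python3 tab.py B2; python3 - <<'E'
from h import *
h=cv2.cvtColor(cv2.imread('pics/B2.png'),cv2.COLOR_BGR2HSV)[194:204,338:374]
for r in h: print(''.join('.' if 40<a<100 else 'B' if 12<a<34 and s>150 and v>70 else 'w' if 12<a<34 and s>70 else 'o' if (a<=12 and s>90) else '#' if v<70 else '+' if v<140 else ' ' for a,s,v in r))
E
```

```text
time: 70.42
position: [0.4659, -0.133, 0.347]
tool_rot: [0.645, 0.764, -0.001, -0.001]
wrist_force: [1.1, 0.7, 0.4]
finger_gap: 0.039
grasp_force: 0.0
time: 71.25
position: [0.4666, -0.1328, 0.37]
tool_rot: [0.645, 0.764, -0.0, -0.0]
wrist_force: [0.2, -0.2, 0.0]
finger_gap: 0.0389
grasp_force: 0.0
352 198
brass 25
diff 39
      +.....                ++.+.+..
    +.#+++..                +.....++
    +##+++.##                .+.... 
    #.+...###+               ...... 
    #...+##wwww             +...+...
   w####..wwwwwww           +.+...+.
wwww#.#.###wwwwBB          ..+.++.+.
wwww+##..###wwwwwww    ......+..+++.
w  ww..#...#oowwwwwww .......+....+.
 wwww+.....+ooowwwwwwww......+...+..
```

```bash
python3 -c "
from plant import finish_job
print(finish_job())"
```

```text
the job is handed in; nothing more can be done
None
```

I packed the three jars present, one upright in each of three cells, and seated the lid between the guides. The arm is swung back to its stop and clamped with the brass tab out. I handed the job in at about 71 s; the hand-in returned no verdict.

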